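Load and lock the tea-cake press carriage

TASK

Make the small tea-cake press ready for its next pressing. Set every mould lying on the bench into a nest of the sliding carriage, with its drilled ear over the deck hole, and pin each one with a round-headed pin from the stand, pushed right down through ear and deck. Then slide the carriage along its rails to the stop at the open press head and lock it there with the T-handled pin, right down through the hole in the carriage's tail into the block below; leave spare pins in the stand and do not disturb the tea tin, the brush or the wrapped cake.

Things in the scene. Friction and masses are not known exactly. Their poses are not given: they have to be found in the camera images.
- mould1: Aluminium mould (2 or 3 present; absent: None from the start), 0.25 kg: block 50 x 50 x 40 mm high, round cavity 38 mm wide, 28 deep in its top; on its -x side a flat ear at the foot, 24 mm wide, 8 thick, 42 long, with an upright 12 mm through hole 47 mm from the block's axis. Origin: centre of the block's underside; z up, -x along the ear. Starts upright on the bench.
- mould2: Aluminium mould (2 or 3 present; absent: None from the start), 0.25 kg: block 50 x 50 x 40 mm high, round cavity 38 mm wide, 28 deep in its top; on its -x side a flat ear at the foot, 24 mm wide, 8 thick, 42 long, with an upright 12 mm through hole 47 mm from the block's axis. Origin: centre of the block's underside; z up, -x along the ear. Starts upright on the bench.
- mould3: Aluminium mould (2 or 3 present; absent: None from the start), 0.25 kg: block 50 x 50 x 40 mm high, round cavity 38 mm wide, 28 deep in its top; on its -x side a flat ear at the foot, 24 mm wide, 8 thick, 42 long, with an upright 12 mm through hole 47 mm from the block's axis. Origin: centre of the block's underside; z up, -x along the ear. Starts upright on the bench.
- eye1 (a point): Centre of the hole in the ear of mould 1, at the ear's upper face (8 mm above the mould's underside).
- eye2 (a point): Centre of the hole in the ear of mould 2, at the ear's upper face (8 mm above the mould's underside).
- eye3 (a point): Centre of the hole in the ear of mould 3, at the ear's upper face (8 mm above the mould's underside).
- pin1: Steel retaining pin (three alike), 60 g: shaft 10 mm thick, 34 mm long below the collar, last 5 mm tapered; collar 20 mm wide, 4 thick; above it a round grip 14 mm thick up to 34 mm above the collar's underside. Origin: centre of the collar's underside, where it seats; z up along the pin. Starts in the stand.
- pin2: Steel retaining pin (three alike), 60 g: shaft 10 mm thick, 34 mm long below the collar, last 5 mm tapered; collar 20 mm wide, 4 thick; above it a round grip 14 mm thick up to 34 mm above the collar's underside. Origin: centre of the collar's underside, where it seats; z up along the pin. Starts in the stand.
- pin3: Steel retaining pin (three alike), 60 g: shaft 10 mm thick, 34 mm long below the collar, last 5 mm tapered; collar 20 mm wide, 4 thick; above it a round grip 14 mm thick up to 34 mm above the collar's underside. Origin: centre of the collar's underside, where it seats; z up along the pin. Starts in the stand.
- lock_pin: Steel T-handled lock pin, 70 g: shaft 10 mm thick, 45 mm long below the collar, last 5 mm tapered; collar 20 mm wide, 4 thick; stem 12 mm thick; crossbar 12 mm thick, 46 mm long along the pin's y axis, its centre line 30 mm above the collar's underside. Origin: centre of the collar's underside; z up along the pin. Starts in the stand.
- stand: Fixed pin stand of bent steel sheet: a plate 110 x 110 mm, top 60 mm above the bench, with four through holes of 12 mm at x, y = +-27.5 mm from its centre; the four pins stand in these, any pin in any hole, collars on the plate. Origin: centre of the footprint on the bench.
- nest1 (a point): Centre of a nest on the carriage, on the deck's top 60 mm above the bench, axes of the carriage. A seated mould's origin and axes coincide with it, ear to -x (robot's side). The three nests lie 70 mm apart along y. 47 mm to -x of the centre the 12 mm thick deck has a 15 mm through hole for a pin, free space below.
- nest2 (a point): As nest1. Middle nest. Half-round bars (9 mm high at the sides, 7 at the back) and two domed 6 mm studs on the ear's side surround a seated block with 1.5 mm play and lead it in.
- nest3 (a point): As nest1. Nearest to the carriage's tail.
- carriage (a joint): Carriage position along its rails, m: 0 at the loading end, 0.200 on the stop by the press head; grows as the carriage goes along its own -y (robot's right). Starts at 0 to 0.05, about 3 N of friction, stays where left. Deck 110 x 228 mm, its robot-side edge 68 mm from the nests' row; a tail 56 mm wide reaches 218 mm to +y of nest2.
- push_knob (a point): Middle of the upright black push knob on the carriage's tail: round, 26 mm across and 36 mm high, its top 18 mm above this point; 195 mm to +y of the middle nest. The deck is 34 mm below this point.
- tail_eye (a point): Centre of the 12 mm through hole in the carriage's tail, at the deck's top (60 mm above the bench; tail 12 mm thick), 57 mm from the push knob. The lock pin's collar seats here.
- lock_hole (a point): Mouth of the 13 mm hole, 34 mm deep, in the fixed lock block between the rails, 46 mm above the bench (2 mm below the tail). It lies just under the tail's hole when the carriage is on its stop. Its x and y axes are those of the press bed.
- press: Fixed bed of the press: plate 126 x 590 mm, 12 mm high, with two rails along y; at its -y end, 245 mm from the origin, an upright press head 78 mm wide, up to 0.43 m above the bench, standing open. Origin: on the bench below the row of nests; x away from the robot, y along the rails.
- tea_tin: Bystander: round steel tea tin, 80 mm across, 120 mm high.
- brush: Bystander: wooden hand brush lying on the bench.
- wrapped_cake: Bystander: paper-wrapped tea cake, a flat disc 190 mm across, 30 mm high.
There are look-alikes about, which are no part of the job. Leave any turquoise look-alike of the stand alone.

How it is judged:
By the outcome, as a careful person would: the job done as asked, in the order asked, and still so for the second after the job is handed in, with the robot touching nothing.
Of mould1, mould2, mould3 only 2 to 3 are there at a start; the rules pass over those that are not, and their reading is None.
At some moment in a run one of mould1, mould2, mould3 may be knocked a few centimetres aside while the robot is not near it.
It also fails if it takes over 210 s, if anything falls off the work surface, if the arm or the gripper's body presses on something with over 40 N, if the wrist force passes 120 N, or if a joint passes its speed limit or range.

ROBOT

A 6-joint arm with a two-finger parallel gripper is mounted at the origin on the work surface. World frame = base frame: x ahead of the robot, y to its left, z up, the work surface at z = 0. Lengths are in m, angles in rad, forces in N, time in s.
With the tool pointing down it reaches from about 0.4 to 0.925 m from the base axis. Payload 3.4 kg.
Tool frame: the origin (TCP) lies at the very end of the fingers, on their centre line; the grasp point (between the pads) lies 19 mm behind it; z points along the fingers, y is the line along which they close (so a half turn about z gives the same grasp; the last joint's range is limited). The gripper opens to 85 mm and grips with 20 to 120 N. Pads are 22 mm wide; open, the fingers measure 114 mm over their backs; the gripper's body (76 mm by 85 mm) begins 54 mm behind the grasp point. The pads swing forward as they close: fully open they stand 13 mm farther back than shut.
Start: joints at [1.222, 0.307, 1.506, -0, 1.328, -0.073], TCP at [0.156, 0.553, 0.231] pointing down, gripper open.
Joint ranges: [-3.12, 3.12], [-1.05, 2.28], [0.14, 2.33], [-1.42, 4.57], [0.1, 2.73], [-2.68, 2.68]. Speed limits (rad/s): [2.57, 2.57, 3.14, 3.14, 3.14, 3.14].

INTERFACE

Orientations are given as a unit quaternion [x, y, z, w].
In Python, from station import get_state, imaging, ctrl, boxes_of gives the robot as it stands. The module is installed in compiled form; this text tells all that it offers.
- The arm moves only by the tool carry_out, never from a script. Its argument "increments" is a list of rows, each a list of 7 numbers: the turn, a rotation vector about the tool's x, y, z each as a share of 90 degrees, from -1 to 1, then the shift along the tool's x, y, z each as a share of 50 cm, from -1 to 1, then the closure, from 0 (fully open) to 1 (shut). A call has exactly 10 rows; each row shifts and turns the commanded pose from where the row before left it, along the tool's axes as they then stand; what a row does not reach is not made up. A row lasts 1/8 s, in which the tool goes at most 62.5 mm and 10.7 degrees, less where a joint would pass 70% of its speed; a pose out of reach is approached as far as the arm can. A call with a number of a shift or a turn outside -1 to 1 is refused whole. A call with a gripper value outside its range is refused whole. The fingers move at their own pace and stop on an object; "newtons" is the grip in N (left out, the last holds). Time passes only in rows, so rows that do not move let the fingers close, or fill a call up. It gives the time, the measured TCP pose, the force, the opening and the grip force at its end, in the units of the state.
- get_state(): the state, without advancing time (a new reading comes with each control period).
- imaging.read_camera(name): name is "scene" or "top" or "wrist"; returns a dict with "img" (420x560x3 uint8, red, green, blue), "range_z" (420x560 float32, m along the optical axis (not along the pixel's ray), 0 where there is no reading), "mtx" (3x3 intrinsics, pixels), "T" (4x4, takes a point from camera to world coordinates). Camera axes: x right, y down, z forward; pixel columns grow to the right and rows downward; lengths in m; the calibration is good to about 2 mm. A picture is of the moment at which its call begins.
- ctrl.finish_job(): hands the job in; it is judged then, once.
Trained networks look in a picture, given as the dict that the camera call returned (one of the last four; its "shot" number tells which), for a name from the list of things; names that differ only in an ending like _2 or _b are one class to them, and where a whole thing is asked for, a point or a joint stands for the part that bears it (a point fixed in the world has none). Each returns a list of dicts, best first, with "conf" (0 to 1); they miss things now and then, are a little off and sometimes report something else, mostly with a low value. They report only what shows in the picture. A call takes as long as a camera call. They do not tell look-alikes from the thing itself.
- boxes_of(picture, target): "xy" ([column, row] in pixels, amid what is visible of it).
The state is a dict: "time_s": time; "joint_positions": joint angles; "dq": joint speeds; "joint_efforts": joint torques, N m; "ee_pos": TCP position; "orientation": TCP orientation; "wrist_force": force on the tool from outside, world axes, zero at the start; "torque": the same for the moment, N m; "opening": opening from 0.0 (shut) to 1.0 (fully open); "grasp_force": force on a finger pad.
Only numpy, scipy, OpenCV 4.12 (cv2) and the standard library are available. Lean on these libraries where they do the work, as an engineer would, in place of code of your own. Each camera call takes 0.05 s, during which the arm holds its last target. There are 200 camera calls.

## Working session

There is one attempt and no reset: what is moved stays moved. The work goes in short steps, Python scripts to look and compute and a tool call to move; the robot and the scene stay as the last step left them, time stands still between calls to the robot, and variables do not carry over. Pictures are saved under pics/ and viewed, at most 14 in all, crops included, and the job is handed in when it is done.

Besides the shell and the picture viewer there is one more tool, called after "Emit:" as name([rows], argument=value, ...), one row to a line, values as JSON. carry_out: Moves the arm, as the interface text tells. Its arguments: {"type":"object","properties":{"increments":{"type":"array","items":{"type":"array","items":{"type":"number","minimum":-1,"maximum":1}}},"newtons":{"type":"number"}},"required":["increments"]}

```bash
mkdir -p pics; cat > h.py <<'E'
import numpy as np, cv2
from station import get_state, imaging, ctrl, boxes_of
def shot(n): return imaging.read_camera(n)
def save(p,f,crop=None,scale=1):
    im=cv2.cvtColor(p["img"],cv2.COLOR_RGB2BGR)
    if crop: c0,r0,c1,r1=crop; im=im[r0:r1,c0:c1]
    if scale!=1: im=cv2.resize(im,None,fx=scale,fy=scale,interpolation=cv2.INTER_CUBIC)
    cv2.imwrite("pics/"+f,im)
def world(p,c,r,z=None):
    """pixel -> world, by depth, or on plane z"""
    K,T=p["mtx"],p["T"]; d=np.linalg.inv(K)@[c,r,1]
    if z is None:
        return T[:3,:3]@(d*p["range_z"][int(round(r)),int(round(c))])+T[:3,3]
    w=T[:3,:3]@d; return T[:3,3]+w*(z-T[2,3])/w[2]
def cloud(p):
    h,w=p["range_z"].shape; u,v=np.meshgrid(np.arange(w),np.arange(h))
    d=np.stack([u,v,np.ones_like(u)],-1)@np.linalg.inv(p["mtx"]).T*p["range_z"][...,None]
    return d@p["T"][:3,:3].T+p["T"][:3,3]
E
python3 - <<'E'
from h import *
np.set_printoptions(precision=4,suppress=True)
s=get_state(); print({k:np.round(v,3) for k,v in s.items()})
for n in ["top","scene"]:
    p=shot(n); save(p,n+"1.png"); print(n,p["mtx"],p["T"])
    for t in ["mould1","pin1","lock_pin","stand","push_knob","tail_eye","lock_hole","nest1"]:
        try: print(t,[(np.round(b["xy"]),round(b["conf"],2),world(p,*b["xy"]).round(3)) for b in boxes_of(p,t)[:5]])
        except Exception as e: print(t,e)
E
```

```text
{'time_s': np.float64(0.0), 'joint_positions': array([ 1.223,  0.308,  1.508, -0.   ,  1.328, -0.073]), 'dq': array([ 0.   ,  0.001,  0.001, -0.001, -0.001,  0.   ]), 'joint_efforts': array([ -0.   , -45.754, -25.192,  -0.   ,   0.013,   0.   ]), 'ee_pos': array([0.156, 0.553, 0.23 ]), 'orientation': array([ 0.137,  0.991, -0.001, -0.   ]), 'wrist_force': array([ 0.279, -0.085,  0.106]), 'torque': array([-0.015, -0.009,  0.011]), 'grasp_force': np.float64(0.0), 'opening': np.float64(1.0)}
top [[404.9178   0.     280.7794]
 [  0.     404.9178 209.9519]
 [  0.       0.       1.    ]] [[-0.0199 -0.9909  0.1335  0.3962]
 [-0.9998  0.0205  0.0033  0.0597]
 [-0.006  -0.1334 -0.991   1.2482]
 [ 0.      0.      0.      1.    ]]
mould1 [(array([339., 260.]), 0.86, array([ 0.406, -0.108,  0.013])), (array([290., 266.]), 0.65, array([0.392, 0.04 , 0.015])), (array([377., 251.]), 0.63, array([ 0.431, -0.219,  0.041]))]
pin1 [(array([338., 259.]), 0.3, array([ 0.409, -0.107,  0.012]))]
lock_pin [(array([208., 245.]), 0.45, array([0.456, 0.28 , 0.061])), (array([453., 210.]), 0.26, array([ 0.55 , 
[... 1043 characters left out ...]
 210.]), 0.65, array([0.393, 0.04 , 0.016]))]
pin1 [(array([365., 207.]), 0.6, array([0.398, 0.274, 0.087])), (array([344., 205.]), 0.38, array([0.376, 0.203, 0.064]))]
lock_pin []
stand [(array([352., 229.]), 0.87, array([0.471, 0.252, 0.046])), (array([410., 224.]), 0.87, array([0.407, 0.42 , 0.058])), (array([474., 227.]), 0.6, array([0.361, 0.607, 0.059]))]
push_knob [(array([308., 246.]), 0.83, array([0.611, 0.15 , 0.062]))]
tail_eye [(array([308., 245.]), 0.79, array([0.601, 0.148, 0.058]))]
lock_hole [(array([248., 236.]), 0.56, array([ 0.584, -0.052,  0.028]))]
nest1 [(array([307., 248.]), 0.72, array([0.618, 0.149, 0.062])), (array([293., 204.]), 0.17, array([0.389, 0.035, 0.037]))]
```

View pics/top1.png

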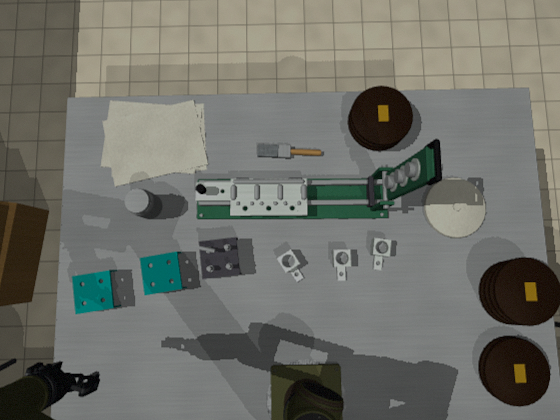

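View pics/scene1.png

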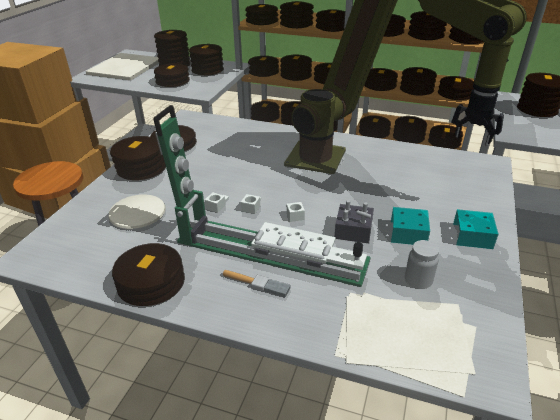

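The top view shows three moulds near (290,262), (342,262) and (381,249). The dark grey stand with its four pins is at (220,257), and the plain turquoise look-alikes are at (95,290) and (160,272). The carriage spans columns 230–307, with its knob at (201,188). I'll move above the moulds and look from close by.

Emit:
carry_out([
  [0,0,0.118,0,0,-0.034,0],
  [0,0,0.118,0,0,-0.034,0],
  [0,0,0.118,0,0,-0.034,0],
  [0,0,0.118,0,0,-0.034,0],
  [0,0,0.118,0,0,-0.034,0],
  [0,0,0.118,0,0,-0.034,0],
  [0,0,0.118,0,0,-0.034,0],
  [0,0,0,0,0.12,0,0],
  [0,0,0,0,0.12,0,0],
  [0,0,0,0,0.12,0,0],
])

```text
time_s: 2.15
ee_pos: [0.3375, 0.5532, 0.3506]
orientation: [0.707, 0.707, 0.0, -0.0]
wrist_force: [-0.8, 0.7, 0.1]
opening: 1.001
grasp_force: 0.0
```

Emit:
carry_out([
  [0,0,0,-0.11,0.02,0,0],
  [0,0,0,-0.11,0.02,0,0],
  [0,0,0,-0.11,0.02,0,0],
  [0,0,0,-0.11,0.02,0,0],
  [0,0,0,-0.11,0.02,0,0],
  [0,0,0,-0.11,0.02,0,0],
  [0,0,0,-0.11,0.02,0,0],
  [0,0,0,-0.11,0.02,0,0],
  [0,0,0,-0.11,0.02,0,0],
  [0,0,0,-0.11,0.02,0,0],
])

```text
time_s: 3.4
ee_pos: [0.4353, 0.0013, 0.3506]
orientation: [0.708, 0.707, 0.0, 0.0]
wrist_force: [1.2, -0.1, -0.2]
opening: 1.003
grasp_force: 0.0
```

```bash
python3 - <<'E'
from h import *
np.set_printoptions(precision=4,suppress=True)
s=get_state(); print(s["ee_pos"],s["orientation"],s["joint_positions"])
p=shot("wrist"); save(p,"w1.png"); print(p["mtx"],p["T"])
for t in ["mould1","eye1","push_knob","nest1"]:
    print(t,[(np.round(b["xy"]),round(b["conf"],2),world(p,*b["xy"]).round(3)) for b in boxes_of(p,t)[:6]])
C=cloud(p).reshape(-1,3)[::7]; print(np.percentile(C,[0,5,50,95,100],axis=0))
E
```

```text
[0.4353 0.0013 0.3506] [0.7076 0.7066 0.0004 0.0003] [-0.0943  0.0282  1.5605  0.0002  1.5518 -0.0929]
[[363.1745   0.     275.0407]
 [  0.     363.1745 210.253 ]
 [  0.       0.       1.    ]] [[ 1.     -0.0014  0.0014  0.4362]
 [-0.0009 -0.9558 -0.2939  0.0755]
 [ 0.0018  0.2939 -0.9558  0.4935]
 [ 0.      0.      0.      1.    ]]
mould1 [(array([251., 130.]), 0.95, array([0.406, 0.037, 0.013])), (array([255., 241.]), 0.67, array([ 0.409, -0.118,  0.013])), (array([272., 312.]), 0.58, array([ 0.432, -0.216,  0.04 ]))]
eye1 [(array([275., 312.]), 0.92, array([ 0.437, -0.215,  0.041])), (array([248., 132.]), 0.85, array([0.402, 0.035, 0.012])), (array([253., 240.]), 0.59, array([ 0.406, -0.116,  0.013]))]
push_knob []
nest1 [(array([418.,  87.]), 0.6, array([0.436, 0.076, 0.494]))]
[[-0.0049 -0.4541 -0.0034]
 [ 0.1038 -0.2922 -0.0008]
 [ 0.4362  0.006   0.0014]
 [ 0.7674  0.1643  0.4289]
 [ 0.8511  0.1898  0.4935]]
```

View pics/w1.png

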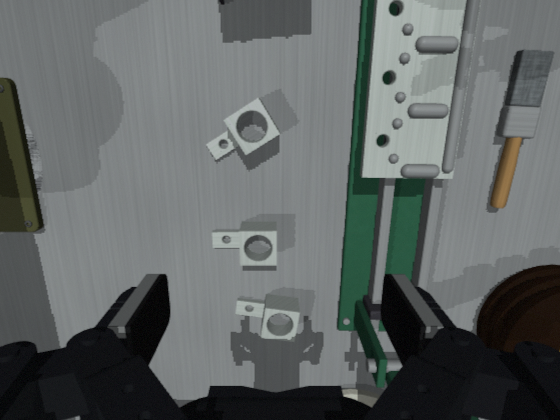

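The wrist view shows three moulds: A at (251,125) with its ear to the lower left, B at (258,246) and C at (281,322). All three have a cavity and a drilled ear, so they fit the description. The deck holes are at (396,8), (389,78) and (382,140). Next I'll measure the mould and deck poses.

```bash
cat >> h.py <<'E'
def moulds(p,roi=((0.30,-0.30),(0.52,0.15))):
    """poses of moulds on the bench: block centre from top-face ring, ear dir from ear points"""
    P=cloud(p); h,w=P.shape[:2]; out=[]
    m=((P[...,2]>0.030)&(P[...,2]<0.046)&(P[...,0]>roi[0][0])&(P[...,0]<roi[1][0])&(P[...,1]>roi[0][1])&(P[...,1]<roi[1][1])).astype(np.uint8)
    n,l,st,_=cv2.connectedComponentsWithStats(m)
    for i in range(1,n):
        if st[i,4]<150: continue
        q=P[(l==i)&(P[...,2]>0.0365)][:,:2]
        if len(q)<100: continue
        (cx,cy),(a,b),ang=cv2.minAreaRect((q*1000).astype(np.float32))
        c=np.array([cx,cy])/1000
        e=P[(P[...,2]>0.005)&(P[...,2]<0.012)&(np.linalg.norm(P[...,:2]-c,axis=-1)<0.072)&(np.linalg.norm(P[...,:2]-c,axis=-1)>0.037)][:,:2].mean(0)-c
        d=np.degrees(np.arctan2(*(-e)[::-1])); 
        k=ang+90*np.round((d-ang)/90)
        out.append((c.round(4),round(a,1),round(b,1),"xaxis deg by ear",d.round(1),"by rect",round(k,1),st[i,4]))
    return out
def darkhole(p,c,r,z,win=9):
    """dark centroid near pixel, on plane z"""
    c,r=int(c),int(r); r0=max(r-win,0); g=cv2.cvtColor(p["img"],cv2.COLOR_RGB2GRAY)[r0:r+win+1,c-win:c+win+1].astype(float)
    t=(g.min()+np.median(g))/2; v,u=np.nonzero(g<t); return world(p,u.mean()+c-win,v.mean()+r0,z),len(u)
E
python3 - <<'E'
from h import *
np.set_printoptions(precision=4,suppress=True)
p=shot("wrist")
for m in moulds(p): print(m)
for q in [(396,8),(389,78),(382,140)]: print(darkhole(p,*q,0.06), world(p,q[0]+25,q[1]))
E
```

```text
(array([0.4087, 0.0426]), 50.0, 50.0, 'xaxis deg by ear', np.float64(31.4), 'by rect', np.float64(31.5), np.int32(997))
(array([ 0.414 , -0.1171]), 49.8, 50.5, 'xaxis deg by ear', np.float64(-0.2), 'by rect', np.float64(0.6), np.int32(892))
(array([ 0.4439, -0.2369]), 52.8, 50.2, 'xaxis deg by ear', np.float64(-9.1), 'by rect', np.float64(-8.1), np.int32(825))
(array([0.5644, 0.1675, 0.06  ]), 114) [0.5923 0.1696 0.0596]
(array([0.5643, 0.0985, 0.06  ]), 131) [0.5923 0.0993 0.0604]
(array([0.5631, 0.0289, 0.06  ]), 113) [0.5906 0.031  0.0631]
```

Emit:
carry_out([
  [0,0,0,-0.1184,-0.0213,0,0],
  [0,0,0,-0.1184,-0.0213,0,0],
  [0,0,0,0,0,0.11,0],
  [0,0,0,0,0,0.11,0],
  [0,0,0,0,0,0.11,0],
  [0,0,0,0,0,0.11,0],
  [0,0,0,0,0,0.11,0],
  [0,0,0,0,0,0.08,0],
  [0,0,0,0,0,0.047,0],
  [0,0,0,0,0,0,0],
])

```text
time_s: 4.95
ee_pos: [0.4128, -0.1133, 0.0105]
orientation: [0.707, 0.708, -0.001, -0.002]
wrist_force: [0.2, -0.3, 1.1]
opening: 1.0
grasp_force: 0.0
```

Emit:
carry_out([
  [0,0,0,0,0,0,1],
  [0,0,0,0,0,0,1],
  [0,0,0,0,0,0,1],
  [0,0,0,0,0,0,1],
  [0,0,0,0,0,0,1],
  [0,0,0,0,0,0,1],
  [0,0,0,0,0,-0.1,1],
  [0,0,0,0,0,-0.1,1],
  [0,0,0,0,0,-0.1,1],
  [0,0,0,0,0,0,1],
], newtons=50)

```text
time_s: 6.2
ee_pos: [0.4168, -0.1165, 0.1661]
orientation: [0.708, 0.707, 0.002, 0.005]
wrist_force: [0.7, -0.3, -2.6]
opening: 0.578
grasp_force: 54.5
```

Emit:
carry_out([
  [0,0,0,0.086,0.0784,0,1],
  [0,0,0,0.086,0.0784,0,1],
  [0,0,0,0.086,0.0784,0,1],
  [0,0,0,0.086,0.0784,0,1],
  [0,0,0,0.086,0.0784,0,1],
  [0,0,0,0,0,0,1],
  [0,0,0,0,0,0,1],
  [0,0,0,0,0,0,1],
  [0,0,0,0,0,0,1],
  [0,0,0,0,0,0,1],
])

```text
time_s: 7.45
ee_pos: [0.6097, 0.0986, 0.1621]
orientation: [0.708, 0.706, 0.0, 0.0]
wrist_force: [-0.8, 0.1, -1.9]
opening: 0.575
grasp_force: 54.4
```

```bash
python3 - <<'E'
from h import *
np.set_printoptions(precision=4,suppress=True)
s=get_state(); print(s["ee_pos"],s["orientation"])
p=shot("wrist"); save(p,"w2.png")
E
```

```text
[0.6097 0.0986 0.1621] [0.708  0.7062 0.0001 0.0001]
```

View pics/w2.png

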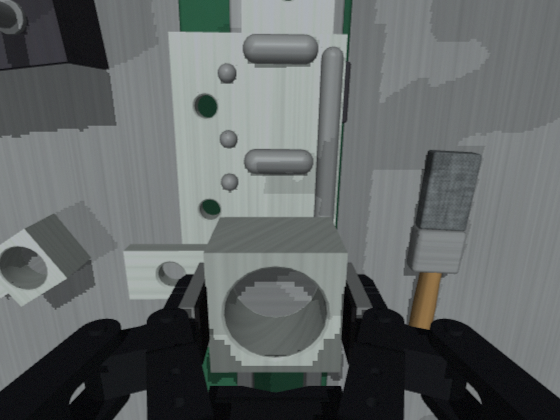

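The held mould shows with its ear hole at (172,272). The deck holes of nest 3 and nest 2 are at (206,105) and (209,209).

```bash
cat >> h.py <<'E'
def held(p):
    """held mould: block top-face rectangle and height (world)"""
    s=get_state(); P=cloud(p); q=P.reshape(-1,3); t=s["ee_pos"]
    m=(np.abs(q[:,0]-t[0])<0.0245)&(np.abs(q[:,1]-t[1])<0.045)&(np.abs(q[:,2]-t[2]-0.027)<0.008)
    q=q[m]; z=np.median(q[:,2]); q=q[np.abs(q[:,2]-z)<0.003]
    return np.r_[(q[:,:2].max(0)+q[:,:2].min(0))/2,z], q[:,:2].min(0),q[:,:2].max(0)
E
python3 - <<'E'
from h import *
np.set_printoptions(precision=4,suppress=True)
p=shot("wrist")
print(held(p), get_state()["ee_pos"])
print(world(p,145,247),world(p,160,285))
za=np.mean([world(p,145,255)[2],world(p,150,285)[2]])
print("eye",za,darkhole(p,172,272,za,12))
g=cv2.cvtColor(p["img"],cv2.COLOR_RGB2GRAY)
for q in [(206,105),(209,209)]: print(darkhole(p,*q,0.06,14))
E
```

```text
(array([0.61  , 0.097 , 0.1891]), array([0.5855, 0.0711]), array([0.6345, 0.1229])) [0.61   0.0989 0.1621]
[0.5527 0.1095 0.1541] [0.5585 0.0919 0.1567]
eye 0.15776101135973386 (array([0.5657, 0.0959, 0.1578]), 80)
(array([0.5661, 0.1686, 0.06  ]), 363)
(array([0.5648, 0.0998, 0.06  ]), 263)
```

Emit:
carry_out([
  [0,0,0,0.003,0.003,0.03,1],
  [0,0,0,0,0,0.04,1],
  [0,0,0,0,0,0.04,1],
  [0,0,0,0,0,0.02,1],
  [0,0,0,0,0,0.015,1],
  [0,0,0,0,0,0.012,1],
  [0,0,0,0,0,0.012,1],
  [0,0,0,0,0,0.008,1],
  [0,0,0,0,0,0,1],
  [0,0,0,0,0,0,1],
])

```text
time_s: 8.8
ee_pos: [0.6117, 0.1006, 0.0734]
orientation: [0.708, 0.707, 0.0, 0.0]
wrist_force: [1.2, -1.7, -3.9]
opening: 0.578
grasp_force: 54.3
```

Emit:
carry_out([
  [0,0,0,0,0,0.002,1],
  [0,0,0,0,0,0.001,1],
  [0,0,0,0,0,0,0.2],
  [0,0,0,0,0,0,0],
  [0,0,0,0,0,0,0],
  [0,0,0,0,0,0,0],
  [0,0,0,0,0,-0.05,0],
  [0,0,0,0,0,-0.1,0],
  [0,0,0,0,0,-0.12,0],
  [0,0,0,0,0,-0.12,0],
])

```text
time_s: 10.05
ee_pos: [0.6113, 0.1009, 0.2683]
orientation: [0.708, 0.707, -0.0, -0.0]
wrist_force: [0.7, 0.4, -0.3]
opening: 1.001
grasp_force: 0.0
```

Emit:
carry_out([
  [0,0,0,-0.115,-0.035,-0.06,0],
  [0,0,0,-0.115,-0.035,0,0],
  [0,0,0,-0.115,-0.035,0,0],
  [0,0,0,-0.115,-0.035,0,0],
  [0,0,0,-0.115,-0.035,0,0],
  [0,0,0,0,-0.035,0,0],
  [0,0,0,0,-0.035,0,0],
  [0,0,0,0,-0.035,0,0],
  [0,0,0,0,-0.035,0,0],
  [0,0,0,0,0,0,0],
])

```text
time_s: 11.3
ee_pos: [0.4536, -0.1814, 0.295]
orientation: [0.707, 0.707, 0.0, 0.0]
wrist_force: [0.8, 0.3, 0.0]
opening: 1.002
grasp_force: 0.0
```

```bash
python3 - <<'E'
from h import *
np.set_printoptions(precision=4,suppress=True)
s=get_state(); print(s["ee_pos"],s["orientation"])
p=shot("wrist"); save(p,"w3.png")
for m in moulds(p): print(m)
E
```

```text
[ 0.4536 -0.1814  0.295 ] [0.7074 0.7068 0.0001 0.0001]
(array([ 0.4437, -0.2369]), 50.5, 50.2, 'xaxis deg by ear', np.float64(-8.8), 'by rect', np.float64(-8.0), np.int32(1176))
```

View pics/w3.png

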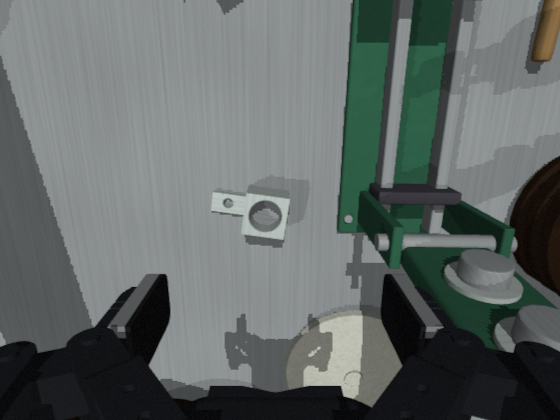

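Emit:
carry_out([
  [0,0,0,-0.111,-0.0198,0,0],
  [0,0,0.089,0,0,0.1,0],
  [0,0,0,0,0,0.1,0],
  [0,0,0,0,0,0.1,0],
  [0,0,0,0,0,0.1,0],
  [0,0,0,0,0,0.1,0],
  [0,0,0,0,0,0.05,0],
  [0,0,0,0,0,0.016,0],
  [0,0,0,0,0,0,0],
  [0,0,0,0,0,0,0],
])

```text
time_s: 12.6
ee_pos: [0.4462, -0.2386, 0.0129]
orientation: [0.755, 0.656, 0.0, 0.001]
wrist_force: [0.3, -0.8, -0.1]
opening: 0.998
grasp_force: 0.0
```

Emit:
carry_out([
  [0,0,0,0,0,0,1],
  [0,0,0,0,0,0,1],
  [0,0,0,0,0,0,1],
  [0,0,0,0,0,0,1],
  [0,0,0,0,0,0,1],
  [0,0,0,0,0,-0.06,1],
  [0,0,-0.083,0,0,-0.11,1],
  [0,0,0,0,0,-0.11,1],
  [0,0,0,0.1,0.055,0,1],
  [0,0,0,0.1,0.055,0,1],
])

```text
time_s: 13.85
ee_pos: [0.5017, -0.1383, 0.1531]
orientation: [0.712, 0.702, 0.001, 0.001]
wrist_force: [0.9, 0.4, -1.9]
opening: 0.576
grasp_force: 53.1
```

Emit:
carry_out([
  [0,0,0,0.1,0.055,0,1],
  [0,0,0,0.1,0.055,0,1],
  [0,0,0,0.1,0.055,0,1],
  [0,0,0,0.037,0.055,0,1],
  [0,0,0,0,0,0,1],
  [0,0,0,0,0,0,1],
  [0,0,0,0,0,0,1],
  [0,0,0,0,0,0,1],
  [0,0,0,0,0,0,1],
  [0,0,0,0,0,0,1],
])

```text
time_s: 15.1
ee_pos: [0.6127, 0.0285, 0.1519]
orientation: [0.711, 0.703, 0.0, 0.0]
wrist_force: [0.4, 0.1, -1.8]
opening: 0.566
grasp_force: 53.0
```

```bash
cat >> h.py <<'E'
def ellipse_hole(p,c,r,z,thr,win=16):
    """centre of dark hole by threshold + contour nearest the window's centre"""
    g=cv2.cvtColor(p["img"],cv2.COLOR_RGB2GRAY); c,r=int(c),int(r); r0,c0=max(r-win,0),max(c-win,0)
    w=g[r0:r+win+1,c0:c+win+1]; cs,_=cv2.findContours((w<thr).astype(np.uint8),cv2.RETR_EXTERNAL,cv2.CHAIN_APPROX_NONE)
    k=min((x for x in cs if len(x)>=12),key=lambda x:np.linalg.norm(x.mean((0,1))-[c-c0,r-r0])); e=cv2.fitEllipse(k)
    return world(p,e[0][0]+c0,e[0][1]+r0,z).round(4),np.round(e[1],1)
E
python3 - <<'E'
from h import *
np.set_printoptions(precision=4,suppress=True)
s=get_state(); print(s["ee_pos"],s["orientation"],s["opening"])
p=shot("wrist"); save(p,"w4.png"); print(held(p))
E
```

```text
[0.6127 0.0285 0.1519] [0.7111 0.7031 0.0001 0.0001] 0.5664873537848737
(array([0.6128, 0.0295, 0.1793]), array([0.5884, 0.0036]), array([0.6373, 0.0555]))
```

View pics/w4.png

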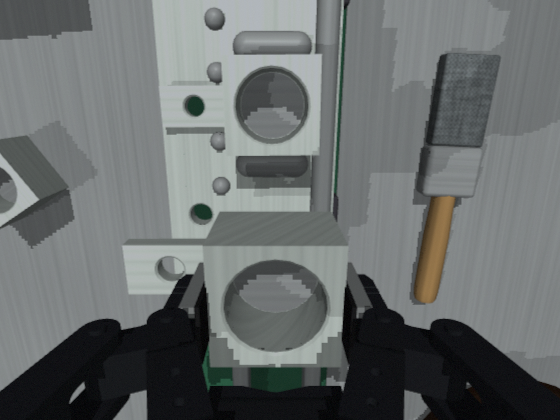

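Mould B sits in the middle nest, with its ear hole at (194,105) over the dark deck hole. The free hole of nest 1 is at (201,213).

```bash
python3 - <<'E'
from h import *
np.set_printoptions(precision=4,suppress=True)
p=shot("wrist"); P=cloud(p)
m=(P[...,2]>0.096)&(P[...,2]<0.104)&(P[...,1]>0.065)&(abs(P[...,0]-.61)<.04); q=P[m]
print("m2",cv2.minAreaRect((q[:,:2]*1000).astype(np.float32)),np.median(q[:,2]))
for t in (60,80,100): print(ellipse_hole(p,201,213,0.06,t),ellipse_hole(p,194,105,0.068,t))
print(held(p))
E
```

```text
m2 ((613.0059814453125, 98.76561737060547), (49.91748046875, 50.3809700012207), 89.55851745605469) 0.10024252919809698
(array([0.5644, 0.0303, 0.06  ]), array([12.6, 19.3])) (array([0.5665, 0.0992, 0.068 ]), array([15.3, 18.7]))
(array([0.5639, 0.0301, 0.06  ]), array([14.6, 21.1])) (array([0.5661, 0.0993, 0.068 ]), array([17.1, 19.2]))
(array([0.5635, 0.0295, 0.06  ]), array([17.6, 21.5])) (array([0.5661, 0.0993, 0.068 ]), array([18.1, 20.3]))
(array([0.6128, 0.0295, 0.1793]), array([0.5883, 0.0037]), array([0.6373, 0.0554]))
```

Emit:
carry_out([
  [0,0,0,-0.001,-0.001,0.04,1],
  [0,0,0,0,0,0.04,1],
  [0,0,0,0,0,0.03,1],
  [0,0,0,0,0,0.015,1],
  [0,0,0,0,0,0.012,1],
  [0,0,0,0,0,0.012,1],
  [0,0,0,0,0,0.008,1],
  [0,0,0,0,0,0.003,1],
  [0,0,0,0,0,0,1],
  [0,0,0,0,0,0,1],
])

```text
time_s: 16.45
ee_pos: [0.611, 0.0278, 0.0727]
orientation: [0.711, 0.703, -0.001, -0.0]
wrist_force: [-6.0, -1.4, 6.8]
opening: 0.575
grasp_force: 54.0
```

Emit:
carry_out([
  [0,0,0,0,0,0,0.2],
  [0,0,0,0,0,0,0],
  [0,0,0,0,0,0,0],
  [0,0,0,0,0,0,0],
  [0,0,0,0,0,-0.05,0],
  [0,0,0,0,0,-0.1,0],
  [0,0,0,0,0,-0.12,0],
  [0,0,0,0,0,-0.12,0],
  [0,0,0,0.02,-0.1,-0.06,0],
  [0,0,0,0.02,-0.1,0,0],
])

```text
time_s: 17.7
ee_pos: [0.5138, 0.0496, 0.2999]
orientation: [0.711, 0.703, 0.003, 0.002]
wrist_force: [-0.7, -0.2, 0.2]
opening: 1.002
grasp_force: 0.0
```

Emit:
carry_out([
  [0,0,0,0.02,-0.09,0,0],
  [0,0,0,0.02,-0.09,0,0],
  [0,0,-0.117,0,0,0,0],
  [0,0,-0.117,0,0,0,0],
  [0,0,-0.117,0,0,0,0],
  [0,0,0,0,0,0,0],
  [0,0,0,0,0,0,0],
  [0,0,0,0,0,0,0],
  [0,0,0,0,0,0,0],
  [0,0,0,0,0,0,0],
])

```text
time_s: 18.95
ee_pos: [0.4228, 0.0704, 0.2967]
orientation: [0.493, 0.87, -0.0, -0.0]
wrist_force: [-0.3, -0.0, -0.4]
opening: 0.998
grasp_force: 0.0
```

```bash
cat >> h.py <<'E'
def goto(x,y,z=None,yaw=None):
    """print turn (deg about tool z, share) and shift in tool axes (shares) from the measured pose; yaw = world angle of tool y"""
    from scipy.spatial.transform import Rotation as Ro
    s=get_state(); R=Ro.from_quat(s["orientation"]).as_matrix(); t=np.array(s["ee_pos"])
    cur=np.degrees(np.arctan2(R[1,1],R[0,1])); z=t[2] if z is None else z
    print("now",t.round(4),"tool-y at",cur.round(2),"tilt",R[:2,2].round(4),"| shift share",(R.T@(np.array([x,y,z])-t)/0.5).round(4),"turn z share",None if yaw is None else round(-(yaw-cur)/90,4))
E
python3 - <<'E'
from h import *
np.set_printoptions(precision=4,suppress=True)
p=shot("wrist")
for m in moulds(p): print(m); goto(*m[0],0.012,m[6])
t=shot("top")
P=cloud(p); m=(P[...,2]>0.096)&(P[...,2]<0.104)&(abs(P[...,0]-.61)<.04)
n,l,st,_=cv2.connectedComponentsWithStats(m.astype(np.uint8))
for i in range(1,n):
    if st[i,4]>150: print(cv2.minAreaRect((P[l==i][:,:2]*1000).astype(np.float32)),np.median(P[l==i][:,2]))
E
```

```text
(array([0.4083, 0.0432]), 49.5, 50.0, 'xaxis deg by ear', np.float64(31.3), 'by rect', np.float64(31.0), np.int32(1215))
now [0.4228 0.0704 0.2967] tool-y at 30.95 tilt [-0.0001 -0.    ] | shift share [-0.0317 -0.0527  0.5693] turn z share -0.0006
((613.4285888671875, 98.8116683959961), (52.135929107666016, 50.26948928833008), 0.10361555218696594) 0.10035620619624147
((612.9326171875, 51.928932189941406), (8.359021186828613, 50.440757751464844), 83.91522979736328) 0.1005481549318839
```

Emit:
carry_out([
  [0,0,0,-0.0317,-0.0527,0.03,0],
  [0,0,0,0,0,0.1,0],
  [0,0,0,0,0,0.1,0],
  [0,0,0,0,0,0.1,0],
  [0,0,0,0,0,0.1,0],
  [0,0,0,0,0,0.08,0],
  [0,0,0,0,0,0.04,0],
  [0,0,0,0,0,0.019,0],
  [0,0,0,0,0,0,0],
  [0,0,0,0,0,0,0],
])

```text
time_s: 20.3
ee_pos: [0.4092, 0.0432, 0.013]
orientation: [0.493, 0.87, 0.0, 0.001]
wrist_force: [0.7, -0.1, -0.3]
opening: 0.998
grasp_force: 0.0
```

Emit:
carry_out([
  [0,0,0,0,0,0,1],
  [0,0,0,0,0,0,1],
  [0,0,0,0,0,0,1],
  [0,0,0,0,0,0,1],
  [0,0,0,0,0,0,1],
  [0,0,0,0,0,-0.06,1],
  [0,0,0.117,0,0,-0.11,1],
  [0,0,0.117,0,0,-0.11,1],
  [0,0,0.117,0,0,0,1],
  [0,0,0,0,0,0,1],
])

```text
time_s: 21.55
ee_pos: [0.4079, 0.0432, 0.1528]
orientation: [0.71, 0.704, 0.0, 0.0]
wrist_force: [-0.2, 0.7, -2.6]
opening: 0.573
grasp_force: 54.1
```

Emit:
carry_out([
  [0,0,0,0.051,0.0817,0,1],
  [0,0,0,0.051,0.0817,0,1],
  [0,0,0,0.051,0.0817,0,1],
  [0,0,0,0.051,0.0817,0,1],
  [0,0,0,0.051,0.0817,0,1],
  [0,0,0,0,0,0,1],
  [0,0,0,0,0,0,1],
  [0,0,0,0,0,0,1],
  [0,0,0,0,0,0,1],
  [0,0,0,0,0,0,1],
])

```text
time_s: 22.8
ee_pos: [0.6135, 0.1681, 0.1526]
orientation: [0.711, 0.703, 0.0, 0.0]
wrist_force: [-0.8, 0.4, -2.1]
opening: 0.577
grasp_force: 54.1
```

```bash
python3 - <<'E'
from h import *
np.set_printoptions(precision=4,suppress=True)
s=get_state(); print(s["ee_pos"],s["orientation"],s["opening"])
p=shot("wrist"); save(p,"w5.png"); h=held(p); print(h); goto(*(s["ee_pos"][:2]+[.6135,.1688]-h[0][:2]),s["ee_pos"][2]+0.1-h[0][2],-0.6)
E
```

```text
[0.6135 0.1681 0.1526] [0.711  0.7032 0.0001 0.0001] 0.5766842994898745
(array([0.6137, 0.1687, 0.1797]), array([0.5893, 0.1428]), array([0.6382, 0.1945]))
now [0.6137 0.1681 0.1526] tool-y at -0.63 tilt [0.0004 0.0001] | shift share [ 0.0001 -0.0009  0.1595] turn z share -0.0004
```

View pics/w5.png

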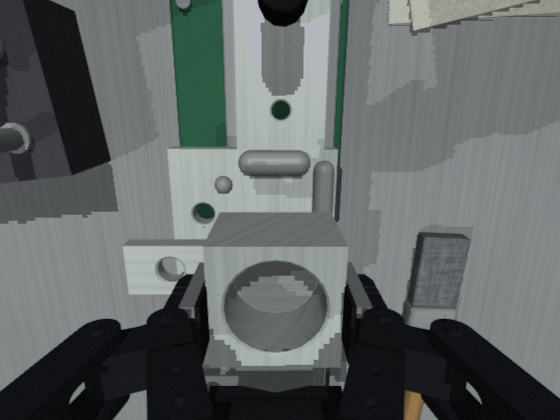

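The held mould is over nest 3, whose deck hole is at (204,212). The tail eye shows at (281,110), with the knob above it. Lowering now.

Emit:
carry_out([
  [0,0,0,0,-0.001,0.04,1],
  [0,0,0,0,0,0.04,1],
  [0,0,0,0,0,0.03,1],
  [0,0,0,0,0,0.015,1],
  [0,0,0,0,0,0.012,1],
  [0,0,0,0,0,0.012,1],
  [0,0,0,0,0,0.008,1],
  [0,0,0,0,0,0.003,1],
  [0,0,0,0,0,0,1],
  [0,0,0,0,0,0,1],
])

```text
time_s: 24.1
ee_pos: [0.6131, 0.1683, 0.073]
orientation: [0.711, 0.703, -0.0, 0.0]
wrist_force: [-4.9, -1.4, 4.9]
opening: 0.578
grasp_force: 55.1
```

Emit:
carry_out([
  [0,0,0,0,0,0,0.2],
  [0,0,0,0,0,0,0],
  [0,0,0,0,0,0,0],
  [0,0,0,0,0,0,0],
  [0,0,0,0,0,-0.05,0],
  [0,0,0,0,0,-0.1,0],
  [0,0,0,0,0,-0.12,0],
  [0,0,0,0,0,-0.12,0],
  [0,0,0,0,0,-0.06,0],
  [0,0,0,0,0,0,0],
])

```text
time_s: 25.35
ee_pos: [0.6152, 0.1689, 0.3009]
orientation: [0.711, 0.703, 0.003, 0.002]
wrist_force: [-0.5, -0.2, -0.6]
opening: 1.001
grasp_force: 0.0
```

Emit:
carry_out([
  [0,0,0,0.025,-0.085,0,0],
  [0,0,0,0.025,-0.085,0,0],
  [0,0,0,0.025,-0.085,0,0],
  [0,0,0,0.025,-0.085,0,0],
  [0,0,0,0,0,0,0],
  [0,0,0,0,0,0,0],
  [0,0,0,0,0,0,0],
  [0,0,0,0,0,0,0],
  [0,0,0,0,0,0,0],
  [0,0,0,0,0,0,0],
])

```text
time_s: 26.6
ee_pos: [0.4443, 0.2202, 0.2971]
orientation: [0.711, 0.703, -0.0, -0.0]
wrist_force: [0.2, 0.9, -0.2]
opening: 0.996
grasp_force: 0.0
```

```bash
python3 - <<'E'
from h import *
np.set_printoptions(precision=4,suppress=True)
s=get_state(); print(s["ee_pos"],s["orientation"])
p=shot("wrist"); save(p,"w6.png")
P=cloud(p)
for nm,lo,hi,roi in [("mould tops",.096,.104,(.57,.65,0,.25)),("ears",.064,.072,(.54,.585,0,.25)),("pin tops",.088,.108,(.34,.5,.17,.33)),("stand",.056,.0625,(.34,.5,.17,.33))]:
    m=((P[...,2]>lo)&(P[...,2]<hi)&(P[...,0]>roi[0])&(P[...,0]<roi[1])&(P[...,1]>roi[2])&(P[...,1]<roi[3])).astype(np.uint8)
    n,l,st,ce=cv2.connectedComponentsWithStats(m)
    for i in range(1,n):
        if st[i,4]>25: q=P[l==i]; (c,d,a)=cv2.minAreaRect((q[:,:2]*1000).astype(np.float32)); print(nm,np.round(c,1),np.round(d,1),round(a,1),"z",np.median(q[:,2]).round(4),q[:,2].max().round(4),"px",ce[i].round(),st[i,4])
E
```

```text
[0.4443 0.2202 0.2971] [ 0.7111  0.7031 -0.     -0.    ]
mould tops [614.4 168.8] [51.2 51.5] 89.3 z 0.1004 0.1033 px [445. 228.] 1582
mould tops [613.4  99.2] [50.8 51.7] 89.9 z 0.1005 0.1028 px [443. 284.] 938
ears [580.8 188.3] [9.3 8.4] 34.2 z 0.0655 0.068 px [401. 201.] 58
ears [566.3 169.5] [24.6 37.6] 89.4 z 0.0685 0.0709 px [387. 218.] 726
ears [580.1 147.2] [8.1 8.2] 3.0 z 0.0654 0.0677 px [397. 236.] 57
ears [579.7 119.1] [8.9 9.1] 28.5 z 0.0654 0.0678 px [395. 260.] 52
ears [565.4  99. ] [25.6 38.9] 89.2 z 0.0685 0.0708 px [377. 275.] 472
ears [563.9  23.4] [37.4 37.3] 88.3 z 0.0684 0.0705 px [374. 331.] 480
pin tops [446.  274.9] [45.7 11.9] 77.3 z 0.0952 0.0984 px [275. 120.] 644
pin tops [391.7 269.6] [12.9 12.9] 89.1 z 0.0939 0.0964 px [217. 127.] 183
pin tops [451.8 220.2] [13.5 12.7] 89.4 z 0.094 0.0963 px [281. 178.] 166
pin tops [397.  215.1] [13.1 13. ] 43.0 z 0.094 0.0962 px [226. 184.] 163
stand [421.3 244.5] [110.2 110.2] 5.7 z 0.0604 0.0625 px [251. 146.] 9549
```

View pics/w6.png

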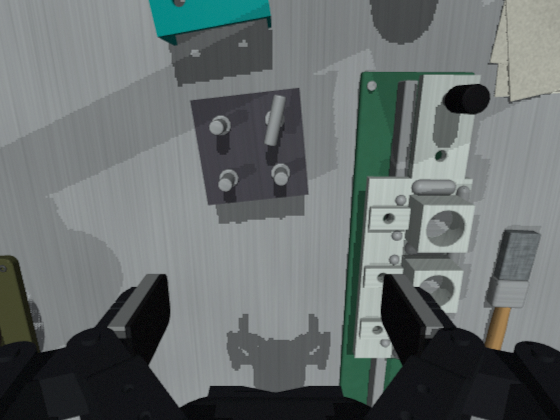

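The stand is at (251,146), with round-headed pins at pixels (217,127), (226,184) and (281,178) and the T-pin at (275,120). This dark grey stand holds the pins, so it is the right one. The moulds sit in the nests. Next I'll rotate the tool by −90° so the fingers close along y and the camera faces the ears.

Emit:
carry_out([
  [0,0,0,0.048,-0.088,0,0.5],
  [0,0,-0.111,0,0,0,0.5],
  [0,0,-0.111,0,0,0,0.5],
  [0,0,-0.111,0,0,0,0.5],
  [0,0,-0.111,0,0,0,0.5],
  [0,0,-0.111,0,0,0,0.5],
  [0,0,-0.111,0,0,0,0.5],
  [0,0,-0.111,0,0,0,0.5],
  [0,0,-0.111,0,0,0,0.5],
  [0,0,-0.111,0,0,0,0.5],
])

```text
time_s: 27.9
ee_pos: [0.4003, 0.2448, 0.2973]
orientation: [0.003, 1.0, 0.0, 0.0]
wrist_force: [0.0, -0.2, -0.1]
opening: 0.499
grasp_force: 0.0
```

Emit:
carry_out([
  [0,0,0,0,0,0,0.5],
  [0,0,0,0,0,0,0.5],
  [0,0,0,0,0,0,0.5],
  [0,0,0,0,0,0,0.5],
  [0,0,0,0,0,0,0.5],
  [0,0,0,0,0,0,0.5],
  [0,0,0,0,0,0,0.5],
  [0,0,0,0,0,0,0.5],
  [0,0,0,0,0,0,0.5],
  [0,0,0,0,0,0,0.5],
])

```text
time_s: 29.15
ee_pos: [0.4002, 0.2448, 0.2972]
orientation: [0.006, 1.0, -0.0, -0.0]
wrist_force: [-0.2, -0.8, -0.1]
opening: 0.5
grasp_force: 0.0
```

```bash
cat >> h.py <<'E'
def blobs(p,lo,hi,roi,amin=25):
    P=cloud(p); out=[]
    m=((P[...,2]>lo)&(P[...,2]<hi)&(P[...,0]>roi[0])&(P[...,0]<roi[1])&(P[...,1]>roi[2])&(P[...,1]<roi[3])).astype(np.uint8)
    n,l,st,ce=cv2.connectedComponentsWithStats(m)
    for i in range(1,n):
        if st[i,4]>amin: q=P[l==i]; (c,d,a)=cv2.minAreaRect((q[:,:2]*1000).astype(np.float32)); out.append((np.round(c,1),np.round(d,1),round(a,1),"z",np.median(q[:,2]).round(4),"px",ce[i].round(),st[i,4]))
    return out
E
python3 - <<'E'
from h import *
np.set_printoptions(precision=4,suppress=True)
p=shot("wrist"); goto(.4213,.2445,.068,89.4); print(get_state()["opening"])
for b in blobs(p,.088,.108,(.34,.5,.17,.33)): print(b); goto(*(b[0]/1000),.068)
print(blobs(p,.056,.0625,(.34,.5,.17,.33))); print(blobs(p,.064,.071,(.54,.585,0,.25)))
save(p,"w7.png")
E
```

```text
now [0.4003 0.2448 0.2972] tool-y at 89.28 tilt [-0. -0.] | shift share [-0.0421 -0.0001  0.4584] turn z share -0.0013
0.49876984941730373
(array([390.9, 269.7]), array([13.8, 12.5]), 1.1, 'z', np.float64(0.094), 'px', array([302., 168.]), np.int32(169))
now [0.4003 0.2448 0.2972] tool-y at 89.28 tilt [-0. -0.] | shift share [0.0194 0.0496 0.4584] turn z share None
(array([396.2, 215.5]), array([13.4, 12.7]), 0.2, 'z', np.float64(0.0941), 'px', array([246., 174.]), np.int32(167))
now [0.4003 0.2448 0.2972] tool-y at 89.28 tilt [-0. -0.] | shift share [ 0.0074 -0.0587  0.4584] turn z share None
(array([445.3, 275.4]), array([45.7, 11.9]), 78.5, 'z', np.float64(0.0952), 'px', array([307., 221.]), np.int32(524))
now [0.4003 0.2448 0.2972] tool-y at 89.28 tilt [-0. -0.] | shift share [-0.0893  0.0623  0.4584] turn z share None
(array([450.5, 221.1]), array([13. , 12.7]), 31.4, 'z', np.float64(0.0942), 'px', array([253., 227.]), np.int32(152))
now [0.4003 0.2448 0.2972] tool-y at 89.28 tilt [-0. -0.] | shift share [-0.1011 -0.0461  0.4584] turn z share None
[(array([421.3, 245.4]), array([110.6, 110.3]), 5.7, 'z', np.float64(0.0604), 'px', array([275., 186.]), np.int32(8535))]
[(array([564.6,  30.4]), array([25.3, 40. ]), 88.6, 'z', np.float64(0.0685), 'px', array([ 94., 310.]), np.int32(540)), (array([563.1,  99.6]), array([24.7, 35.2]), 89.4, 'z', np.float64(0.0685), 'px', array([152., 309.]), np.int32(460)), (array([576.6,   9.2]), array([7.6, 8.9]), 43.0, 'z', np.float64(0.0657), 'px', array([ 80., 321.]), np.int32(42)), (array([578.7,  77.9]), array([10.2,  8.7]), 18.9, 'z', np.float64(0.0655), 'px', array([138., 321.]), np.int32(47)), (array([580.2, 188.9]), array([8.5, 8.8]), 61.4, 'z', np.float64(0.0655), 'px', array([231., 322.]), np.int32(44))]
```

View pics/w7.png

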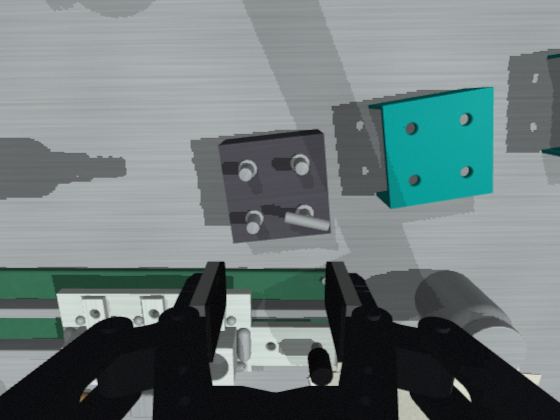

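The pin stand is at (275,186). I'll take the pin at (253,227) first, with the fingers part closed so they clear the T-bar at (307,221).

Emit:
carry_out([
  [0,0,0,-0.102,-0.0467,0,0.7],
  [0,0,0,0,0,0.08,0.7],
  [0,0,0,0,0,0.1,0.7],
  [0,0,0,0,0,0.1,0.7],
  [0,0,0,0,0,0.08,0.7],
  [0,0,0,0,0,0.05,0.7],
  [0,0,0,0,0,0.03,0.7],
  [0,0,0,0,0,0.018,0.7],
  [0,0,0,0,0,0,0.7],
  [0,0,0,0,0,0,0.7],
])

```text
time_s: 30.45
ee_pos: [0.4516, 0.2211, 0.0689]
orientation: [0.006, 1.0, 0.0, 0.001]
wrist_force: [-0.8, -0.7, 0.4]
opening: 0.3
grasp_force: 0.0
```

Emit:
carry_out([
  [0,0,0,0,0,0,1],
  [0,0,0,0,0,0,1],
  [0,0,0,0,0,0,1],
  [0,0,0,0,0,0,1],
  [0,0,0,0,0,-0.05,1],
  [0,0,0,0,0,-0.08,1],
  [0,0,0,0,0,-0.06,1],
  [0,0,0,-0.0778,-0.0332,0,1],
  [0,0,0,-0.0778,-0.0332,0,1],
  [0,0,0,-0.0777,-0.0333,0,1],
])

```text
time_s: 31.7
ee_pos: [0.5678, 0.1691, 0.1633]
orientation: [0.006, 1.0, 0.0, 0.0]
wrist_force: [0.4, 1.5, 0.1]
opening: 0.143
grasp_force: 49.1
```

Emit:
carry_out([
  [0,0,0,0,0,0,1],
  [0,0,0,0,0,0,1],
  [0,0,0,0,0,0,1],
  [0,0,0,0,0,0,1],
  [0,0,0,0,0,0,1],
  [0,0,0,0,0,0,1],
  [0,0,0,0,0,0,1],
  [0,0,0,0,0,0,1],
  [0,0,0,0,0,0,1],
  [0,0,0,0,0,0,1],
])

```text
time_s: 32.95
ee_pos: [0.567, 0.1695, 0.1632]
orientation: [0.006, 1.0, -0.0, -0.0]
wrist_force: [-0.4, -0.1, -0.9]
opening: 0.143
grasp_force: 49.1
```

```bash
python3 - <<'E'
from h import *
np.set_printoptions(precision=4,suppress=True)
p=shot("wrist"); save(p,"w8.png"); s=get_state(); print(s["opening"]); goto(.567,.1695)
t=s["ee_pos"]
print("held",blobs(p,t[2]+.018,t[2]+.034,(t[0]-.02,t[0]+.02,t[1]-.0065,t[1]+.0065)))
for t in [(.567,.1695,.068),(.5664,.0997,.068),(.5657,.0295,.068)]:
    q=np.linalg.inv(p["T"])@[*t,1]; q=p["mtx"]@q[:3]; print("eye px",(q/q[2])[:2].round())
E
```

```text
0.14402056053748433
now [0.567  0.1695 0.1632] tool-y at 89.28 tilt [-0.  0.] | shift share [ 0. -0.  0.] turn z share None
held [(array([567.9, 169.5]), array([22.4, 13. ]), 0.0, 'z', np.float64(0.188), 'px', array([277., 300.]), np.int32(1326))]
eye px [276. 211.]
eye px [174. 211.]
eye px [ 72. 212.]
```

View pics/w8.png

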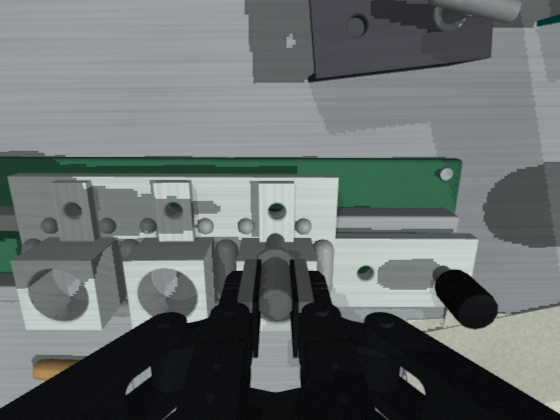

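The held pin hangs straight, its tip at about (275,240). The ear holes at (277,211), (174,210) and (73,211) agree with the prediction to within 1 px. I'll refine the fit.

```bash
python3 - <<'E'
from h import *
np.set_printoptions(precision=4,suppress=True)
p=shot("wrist")
for c in [(277,211),(174,210),(73,211)]:
    for t in (60,80,100): 
        try: print(ellipse_hole(p,*c,0.068,t,13),end=" ")
        except Exception as e: print(e)
    print()
g=cv2.cvtColor(p["img"],cv2.COLOR_RGB2GRAY); print(g[205:218,268:287])
print(world(p,275,240,.1212)); P=cloud(p); print(P[236:262:3,270:284:3,:].round(3)[:, :, 1], P[236:262:3,276,:])
E
```

```text
(array([0.5644, 0.1692, 0.068 ]), array([ 7. , 13.2])) (array([0.565 , 0.1692, 0.068 ]), array([ 9.1, 14.8])) (array([0.5666, 0.17  , 0.068 ]), array([14.6, 15.4])) 
(array([0.5628, 0.1007, 0.068 ]), array([ 5.4, 12.2])) (array([0.5648, 0.0989, 0.068 ]), array([12.9, 16. ])) (array([0.5654, 0.099 , 0.068 ]), array([16. , 18.3])) 
(array([0.5621, 0.0339, 0.068 ]), array([1.7, 7.1])) (array([0.5642, 0.0298, 0.068 ]), array([13.2, 16. ])) (array([0.5645, 0.0297, 0.068 ]), array([15.3, 19.2])) 
[[201 183 138  76  39  40  41  40  41  41  38  38  37  59  97 138 179 204
  207]
 [186 146  77  42  41  42  42  40  41  39  39  41  40  40  60  98 147 190
  207]
 [164 105  43  43  44  42  44  46  46  45  45  46  45  47  50  72 108 165
  203]
 [138  51  33  33  35  33  36  40  41  40  41  41  41  45  58  66  96 141
  184]
 [110  26  25  23  22  24  25  24  23  22  22  26  38  53  72  75  86 116
  170]
 [109  45  37  29  26  26  24  22  25  27  33  45  59  73  78  82  93 114
  168]
 [114  70  62  52  43  42  38  38  41  49  62  70  71  75  82  93  97 110
  159]
 [130  84  66  66  66  67  66  68  67
[... 287 characters left out ...]
 [193 168 121 108  94  81  86  89  97 100  99  95  92  85  82 104 136 170
  199]
 [197 188 160 123 102  85  84  84  87  86  86  85  85  91 107 130 162 193
  207]]
[0.567  0.1689 0.1212]
[[0.166 0.168 0.169 0.171 0.173]
 [0.166 0.168 0.169 0.171 0.173]
 [0.166 0.168 0.169 0.171 0.173]
 [0.167 0.168 0.169 0.171 0.172]
 [0.167 0.168 0.169 0.171 0.172]
 [0.167 0.168 0.169 0.171 0.172]
 [0.167 0.168 0.169 0.171 0.172]
 [0.167 0.168 0.169 0.171 0.172]
 [0.167 0.168 0.169 0.171 0.172]] [[0.5615 0.1695 0.1295]
 [0.5614 0.1695 0.1339]
 [0.5616 0.1695 0.1375]
 [0.5614 0.1695 0.1418]
 [0.5566 0.1695 0.1567]
 [0.5575 0.1695 0.1582]
 [0.5589 0.1695 0.1581]
 [0.561  0.1695 0.1568]
 [0.5591 0.1695 0.164 ]]
```

Emit:
carry_out([
  [0,0,0,-0.001,0.001,0.05,1],
  [0,0,0,0,0,0.05,1],
  [0,0,0,0,0,0.01,1],
  [0,0,0,0,0,0.01,1],
  [0,0,0,0,0,0.01,1],
  [0,0,0,0,0,0.01,1],
  [0,0,0,0,0,0.01,1],
  [0,0,0,0,0,0.01,1],
  [0,0,0,0,0,0.01,1],
  [0,0,0,0,0,0,1],
])

```text
time_s: 34.3
ee_pos: [0.5671, 0.1699, 0.0776]
orientation: [0.006, 1.0, -0.0, -0.001]
wrist_force: [0.8, 0.4, -0.9]
opening: 0.148
grasp_force: 49.1
```

Emit:
carry_out([
  [0,0,0,0,0,0.003,1],
  [0,0,0,0,0,0.002,1],
  [0,0,0,0,0,0,0.6],
  [0,0,0,0,0,0,0.6],
  [0,0,0,0,0,-0.04,0.6],
  [0,0,0,0,0,-0.07,0.6],
  [0,0,0,0,0,-0.08,0.6],
  [0,0,0,0.1141,0.0288,0,0.6],
  [0,0,0,0.1141,0.0288,0,0.6],
  [0,0,0,0.1141,0.0288,0,0.6],
])

```text
time_s: 35.55
ee_pos: [0.3954, 0.2156, 0.1707]
orientation: [0.007, 1.0, 0.0, 0.0]
wrist_force: [-0.4, -0.6, 0.0]
opening: 0.401
grasp_force: 0.0
```

```bash
python3 - <<'E'
from h import *
goto(.3965,.2152,.068,89.28)
E
```

```text
now [0.3954 0.2156 0.1707] tool-y at 89.23 tilt [0.0003 0.0005] | shift share [-0.0022 -0.0009  0.2055] turn z share -0.0005
```

Emit:
carry_out([
  [0,0,0,0,0,0.08,0.6],
  [0,0,0,0,0,0.07,0.6],
  [0,0,0,0,0,0.04,0.6],
  [0,0,0,0,0,0.0155,0.6],
  [0,0,0,0,0,0,0.6],
  [0,0,0,0,0,0,1],
  [0,0,0,0,0,0,1],
  [0,0,0,0,0,0,1],
  [0,0,0,0,0,0,1],
  [0,0,0,0,0,0,1],
])

```text
time_s: 36.8
ee_pos: [0.3977, 0.2156, 0.0688]
orientation: [0.006, 1.0, 0.0, 0.001]
wrist_force: [0.1, -0.3, 6.2]
opening: 0.145
grasp_force: 48.8
```

Emit:
carry_out([
  [0,0,0,0,0,-0.05,1],
  [0,0,0,0,0,-0.08,1],
  [0,0,0,0,0,-0.06,1],
  [0,0,0,-0.0855,-0.0568,0,1],
  [0,0,0,-0.0855,-0.0568,0,1],
  [0,0,0,-0.0855,-0.0568,0,1],
  [0,0,0,-0.0855,-0.0567,0,1],
  [0,0,0,0,0,0,1],
  [0,0,0,0,0,0,1],
  [0,0,0,0,0,0,1],
])

```text
time_s: 38.05
ee_pos: [0.5649, 0.1003, 0.1627]
orientation: [0.006, 1.0, 0.0, -0.001]
wrist_force: [0.1, 0.4, -0.8]
opening: 0.142
grasp_force: 49.1
```

```bash
cat >> h.py <<'E'
def pincheck(p,eye,ez=.068):
    """hole edge box (dark<140) and shaft of the held pin, world"""
    s=get_state(); t=s["ee_pos"]; q=np.linalg.inv(p["T"])@[*eye,ez,1]; q=p["mtx"]@q[:3]; c,r=(q/q[2])[:2].round().astype(int)
    g=cv2.cvtColor(p["img"],cv2.COLOR_RGB2GRAY)[r-13:r+14,c-13:c+14]
    n,l,st,_=cv2.connectedComponentsWithStats((g<140).astype(np.uint8)); i=l[13,13]; x,y,w,h,a=st[i]
    print("eye px",c,r,"box",x,y,w,h,"->",world(p,c-13+x+(w-1)/2,r-13+y+(h-1)/2,ez).round(4))
    P=cloud(p).reshape(-1,3); m=(P[:,2]>t[2]-.038)&(P[:,2]<t[2]-.015)&(np.linalg.norm(P[:,:2]-t[:2],axis=1)<.012); Q=P[m]
    print("shaft y",Q[:,1].min().round(4),Q[:,1].max().round(4),"front x",np.percentile(Q[:,0],5).round(4),len(Q),"TCP",t.round(4),"open",s["opening"])
E
python3 - <<'E'
from h import *
p=shot("wrist"); pincheck(p,(.566,.0995)); goto(.566,.0995,.076)
for e in [(.567,.170)]:
    print(blobs(p,.09,.108,(.555,.58,.15,.19)))
E
```

```text
eye px 275 213 box 4 4 18 18 -> [0.5656 0.0993 0.068 ]
shaft y 0.0951 0.1049 front x 0.5581 221 TCP [0.5651 0.1004 0.1629] open 0.14241196617719942
now [0.5651 0.1004 0.1629] tool-y at 89.35 tilt [-0.0011  0.0001] | shift share [-0.002  -0.0018  0.1737] turn z share None
[(array([566.7, 169.3]), array([13.7, 13.3]), 3.6, 'z', np.float64(0.1017), 'px', array([389., 227.]), np.int32(547))]
```

Emit:
carry_out([
  [0,0,0,-0.0044,-0.0014,0.05,1],
  [0,0,0,0,0,0.045,1],
  [0,0,0,0,0,0,1],
  [0,0,0,0,0,0.01,1],
  [0,0,0,0,0,0.01,1],
  [0,0,0,0,0,0.01,1],
  [0,0,0,0,0,0.01,1],
  [0,0,0,0,0,0.01,1],
  [0,0,0,0,0,0.01,1],
  [0,0,0,0,0,0.01,1],
])

```text
time_s: 39.35
ee_pos: [0.5685, 0.099, 0.08]
orientation: [0.006, 1.0, 0.0, -0.0]
wrist_force: [-1.4, 0.6, 0.5]
opening: 0.143
grasp_force: 49.2
```

Emit:
carry_out([
  [0,0,0,0,0,0.006,1],
  [0,0,0,0,0,0.003,1],
  [0,0,0,0,0,0,1],
  [0,0,0,0,0,0,0.6],
  [0,0,0,0,0,0,0.6],
  [0,0,0,0,0,-0.04,0.6],
  [0,0,0,0,0,-0.07,0.6],
  [0,0,0,0,0,-0.08,0.6],
  [0,0,0,0.0891,0.0842,0,0.6],
  [0,0,0,0.0891,0.0842,0,0.6],
])

```text
time_s: 40.6
ee_pos: [0.481, 0.1849, 0.1716]
orientation: [0.007, 1.0, 0.0, 0.001]
wrist_force: [0.3, 1.7, -0.4]
opening: 0.4
grasp_force: 0.0
```

Emit:
carry_out([
  [0,0,0,0.0891,0.0842,0,0.6],
  [0,0,0,0.0891,0.0842,0,0.6],
  [0,0,0,0,0,0,0.6],
  [0,0,0,0,0,0,0.6],
  [0,0,0,0,0,0,0.6],
  [0,0,0,0,0,0,0.6],
  [0,0,0,0,0,0,0.6],
  [0,0,0,0,0,0,0.6],
  [0,0,0,0,0,0,0.6],
  [0,0,0,0,0,0,0.6],
])

```text
time_s: 41.85
ee_pos: [0.3926, 0.2695, 0.171]
orientation: [0.006, 1.0, -0.0, 0.0]
wrist_force: [-0.8, -0.3, -0.8]
opening: 0.403
grasp_force: 0.0
```

```bash
python3 - <<'E'
from h import *
goto(.3911,.2697,.068,89.28)
E
```

```text
now [0.3926 0.2695 0.171 ] tool-y at 89.29 tilt [ 0. -0.] | shift share [0.003  0.0003 0.2059] turn z share 0.0001
```

Emit:
carry_out([
  [0,0,0,0.003,0,0.08,0.6],
  [0,0,0,0,0,0.07,0.6],
  [0,0,0,0,0,0.04,0.6],
  [0,0,0,0,0,0.0155,0.6],
  [0,0,0,0,0,0,0.6],
  [0,0,0,0,0,0,1],
  [0,0,0,0,0,0,1],
  [0,0,0,0,0,0,1],
  [0,0,0,0,0,0,1],
  [0,0,0,0,0,0,1],
])

```text
time_s: 43.1
ee_pos: [0.3919, 0.2701, 0.0692]
orientation: [0.006, 1.0, 0.001, 0.001]
wrist_force: [-0.6, 0.7, 6.9]
opening: 0.145
grasp_force: 48.9
```

Emit:
carry_out([
  [0,0,0,0,0,-0.05,1],
  [0,0,0,0,0,-0.08,1],
  [0,0,0,0,0,-0.06,1],
  [0,0,0,-0.0708,-0.0951,0,1],
  [0,0,0,-0.0708,-0.0951,0,1],
  [0,0,0,-0.0708,-0.0951,0,1],
  [0,0,0,-0.0708,-0.0951,0,1],
  [0,0,0,-0.0708,-0.0951,0,1],
  [0,0,0,0,0,0,1],
  [0,0,0,0,0,0,1],
])

```text
time_s: 44.35
ee_pos: [0.5642, 0.0295, 0.1627]
orientation: [0.007, 1.0, 0.0, -0.001]
wrist_force: [-0.1, -0.0, -1.8]
opening: 0.141
grasp_force: 49.3
```

Emit:
carry_out([
  [0,0,0,0,0,0,1],
  [0,0,0,0,0,0,1],
  [0,0,0,0,0,0,1],
  [0,0,0,0,0,0,1],
  [0,0,0,0,0,0,1],
  [0,0,0,0,0,0,1],
  [0,0,0,0,0,0,1],
  [0,0,0,0,0,0,1],
  [0,0,0,0,0,0,1],
  [0,0,0,0,0,0,1],
])

```text
time_s: 45.6
ee_pos: [0.5651, 0.0296, 0.1632]
orientation: [0.006, 1.0, -0.0, 0.0]
wrist_force: [-0.9, 0.5, -0.7]
opening: 0.143
grasp_force: 49.3
```

```bash
python3 - <<'E'
from h import *
p=shot("wrist"); pincheck(p,(.565,.0297)); goto(.565,.0297,.076)
print(blobs(p,.09,.108,(.555,.58,.07,.19)))
E
```

```text
eye px 276 211 box 5 4 18 18 -> [0.5646 0.03   0.068 ]
shaft y 0.0248 0.0343 front x 0.5589 219 TCP [0.5651 0.0296 0.1632] open 0.14553123094587914
now [0.5651 0.0296 0.1632] tool-y at 89.28 tilt [-0.0001 -0.    ] | shift share [1.000e-04 2.000e-04 1.744e-01] turn z share None
[(array([566.4, 169. ]), array([14.1, 13.8]), 25.2, 'z', np.float64(0.1013), 'px', array([505., 225.]), np.int32(652)), (array([566.3,  98.2]), array([13.5, 13.6]), 54.4, 'z', np.float64(0.1017), 'px', array([389., 226.]), np.int32(547))]
```

Emit:
carry_out([
  [0,0,0,-0.0018,0.0008,0.05,1],
  [0,0,0,0,0,0.045,1],
  [0,0,0,0,0,0,1],
  [0,0,0,0,0,0.01,1],
  [0,0,0,0,0,0.01,1],
  [0,0,0,0,0,0.01,1],
  [0,0,0,0,0,0.01,1],
  [0,0,0,0,0,0.01,1],
  [0,0,0,0,0,0.01,1],
  [0,0,0,0,0,0.01,1],
])

```text
time_s: 46.9
ee_pos: [0.566, 0.03, 0.0803]
orientation: [0.006, 1.0, -0.0, -0.0]
wrist_force: [-0.3, -0.3, -1.2]
opening: 0.142
grasp_force: 49.3
```

Emit:
carry_out([
  [0,0,0,0,0,0.006,1],
  [0,0,0,0,0,0.003,1],
  [0,0,0,0,0,0,1],
  [0,0,0,0,0,0,0.6],
  [0,0,0,0,0,0,0.6],
  [0,0,0,0,0,-0.04,0.6],
  [0,0,0,0,0,-0.07,0.6],
  [0,0,0,0,0,-0.1,0.4],
  [0,0,0,0,0,-0.1,0.4],
  [0,0,0,0,0,-0.1,0.4],
])

```text
time_s: 48.15
ee_pos: [0.5658, 0.03, 0.2826]
orientation: [0.006, 1.0, -0.0, -0.0]
wrist_force: [0.4, 0.0, -0.3]
opening: 0.601
grasp_force: 0.0
```

Emit:
carry_out([
  [0,0,0,0,0.116,0,0.4],
  [0,0,0,0,0.116,0,0.4],
  [0,0,0,0,0.116,0,0.4],
  [0,0,0,0,0.116,0,0.4],
  [0,0,0,0,0,0,0.4],
  [0,0,0,0,0,0,0.4],
  [0,0,0,0,0,0,0.4],
  [0,0,0,0,0,0,0.4],
  [0,0,0,0,0,0,0.4],
  [0,0,0,0,0,0,0.4],
])

```text
time_s: 49.4
ee_pos: [0.569, 0.2615, 0.2814]
orientation: [0.007, 1.0, 0.0, 0.0]
wrist_force: [-0.5, -0.2, 0.2]
opening: 0.595
grasp_force: 0.0
```

```bash
python3 - <<'E'
from h import *
p=shot("wrist"); save(p,"w9.png"); s=get_state(); print(s["opening"])
for b in blobs(p,.105,.118,(.58,.66,.24,.36)): print("knob",b); goto(*(b[0]/1000),.083)
print("lock",blobs(p,.088,.108,(.34,.5,.17,.33)))
print("pins",blobs(p,.0985,.108,(.555,.58,.0,.19)))
P=cloud(p); m=(P[...,2]>.055)&(P[...,2]<.065)&(P[...,0]>.56)&(P[...,1]>.2); print(P[m].min(0),P[m].max(0))
E
```

```text
0.6030918337145624
knob (array([619.3, 292.5]), array([24.2, 24.7]), 88.4, 'z', np.float64(0.1121), 'px', array([310., 238.]), np.int32(596))
now [0.569  0.2616 0.2813] tool-y at 89.25 tilt [0.0001 0.0001] | shift share [-0.0998  0.063   0.3967] turn z share None
lock [(array([445.7, 275.3]), array([45.8, 12.2]), 77.6, 'z', np.float64(0.0953), 'px', array([290.,  37.]), np.int32(859))]
pins [(array([564.9,  30.6]), array([13.4, 13.2]), 76.9, 'z', np.float64(0.1022), 'px', array([ 22., 182.]), np.int32(201)), (array([566.9, 169.9]), array([13.1, 13.2]), 42.3, 'z', np.float64(0.1021), 'px', array([175., 182.]), np.int32(185)), (array([566.5,  99.4]), array([13.3, 13. ]), 86.6, 'z', np.float64(0.1022), 'px', array([ 98., 183.]), np.int32(194))]
[0.56006437 0.20001118 0.05504048] [0.65559604 0.44913784 0.06497583]
```

View pics/w9.png

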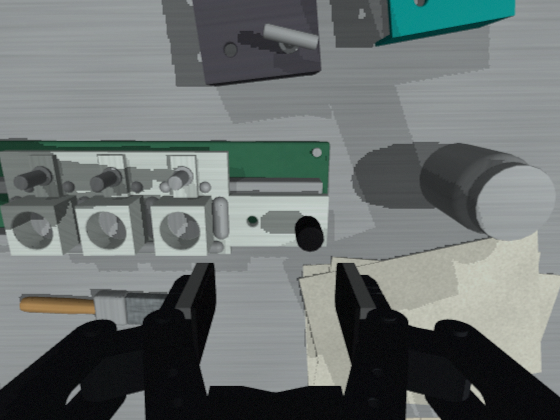

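All three pins are seated, with their tops at z = 0.102, and the lock pin is still in the stand. The knob is at (310,235) and the tail eye at (252,221). Next I'll grasp the knob and slide the carriage.

Emit:
carry_out([
  [0,0,0,-0.0998,0.063,0,0.4],
  [0,0,0,0,0,0.09,0.4],
  [0,0,0,0,0,0.09,0.4],
  [0,0,0,0,0,0.09,0.4],
  [0,0,0,0,0,0.06,0.4],
  [0,0,0,0,0,0.04,0.4],
  [0,0,0,0,0,0.02,0.4],
  [0,0,0,0,0,0.006,0.4],
  [0,0,0,0,0,0,0.4],
  [0,0,0,0,0,0,0.4],
])

```text
time_s: 50.7
ee_pos: [0.6199, 0.2932, 0.0844]
orientation: [0.006, 1.0, 0.0, 0.001]
wrist_force: [-0.9, 0.1, 0.8]
opening: 0.6
grasp_force: 0.0
```

Emit:
carry_out([
  [0,0,0,0,0,0,1],
  [0,0,0,0,0,0,1],
  [0,0,0,0,0,0,1],
  [0,0,0,0,0,0,1],
  [0,0,0,0,0,0,1],
  [0,0,0,0,-0.02,0,1],
  [0,0,0,0,-0.02,0,1],
  [0,0,0,0,-0.02,0,1],
  [0,0,0,0,-0.02,0,1],
  [0,0,0,0,-0.02,0,1],
], newtons=50)

```text
time_s: 51.95
ee_pos: [0.6187, 0.2439, 0.0841]
orientation: [0.006, 1.0, 0.001, 0.001]
wrist_force: [-2.4, 3.5, 5.0]
opening: 0.288
grasp_force: 49.6
```

Emit:
carry_out([
  [0,0,0,0,-0.018,0,1],
  [0,0,0,0,-0.018,0,1],
  [0,0,0,0,-0.018,0,1],
  [0,0,0,0,-0.018,0,1],
  [0,0,0,0,-0.018,0,1],
  [0,0,0,0,-0.018,0,1],
  [0,0,0,0,-0.018,0,1],
  [0,0,0,0,-0.018,0,1],
  [0,0,0,0,-0.018,0,1],
  [0,0,0,0,0,0,1],
])

```text
time_s: 53.2
ee_pos: [0.6174, 0.1611, 0.0841]
orientation: [0.006, 1.0, -0.0, 0.0]
wrist_force: [-2.6, -1.9, 7.5]
opening: 0.288
grasp_force: 49.9
```

Emit:
carry_out([
  [0,0,0,0,-0.006,0,1],
  [0,0,0,0,-0.006,0,1],
  [0,0,0,0,-0.006,0,1],
  [0,0,0,0,-0.006,0,1],
  [0,0,0,0,-0.006,0,1],
  [0,0,0,0,-0.006,0,1],
  [0,0,0,0,-0.006,0,1],
  [0,0,0,0,0,0,1],
  [0,0,0,0,0,0,1],
  [0,0,0,0,0,0,1],
])

```text
time_s: 54.45
ee_pos: [0.6171, 0.1412, 0.0841]
orientation: [0.006, 1.0, 0.0, 0.0]
wrist_force: [-2.4, 2.3, 7.1]
opening: 0.283
grasp_force: 49.8
```

```bash
python3 - <<'E'
from h import *
p=shot("top"); save(p,"t2.png",(260,150,430,250),4)
print(get_state()["ee_pos"])
E
```

```text
[0.61709203 0.14118612 0.08409015]
```

View pics/t2.png

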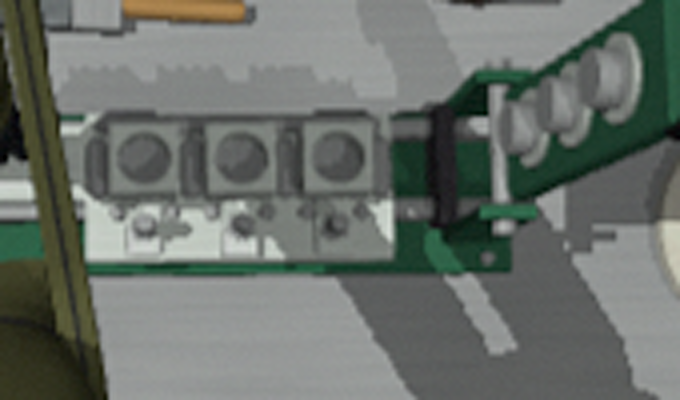

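The crop shows the deck edge at x≈393 and the black stop at x≈430, about 27 mm apart. I'll go 22 mm and then creep.

Emit:
carry_out([
  [0,0,0,0,-0.006,0,1],
  [0,0,0,0,-0.006,0,1],
  [0,0,0,0,-0.006,0,1],
  [0,0,0,0,-0.006,0,1],
  [0,0,0,0,-0.006,0,1],
  [0,0,0,0,-0.006,0,1],
  [0,0,0,0,-0.004,0,1],
  [0,0,0,0,-0.004,0,1],
  [0,0,0,0,0,0,1],
  [0,0,0,0,0,0,1],
])

```text
time_s: 55.75
ee_pos: [0.6167, 0.1194, 0.0841]
orientation: [0.006, 1.0, 0.0, 0.0]
wrist_force: [-3.0, 3.2, 7.1]
opening: 0.285
grasp_force: 49.9
```

Emit:
carry_out([
  [0,0,0,0,-0.002,0,1],
  [0,0,0,0,-0.002,0,1],
  [0,0,0,0,-0.002,0,1],
  [0,0,0,0,-0.002,0,1],
  [0,0,0,0,0,0,1],
  [0,0,0,0,0,0,1],
  [0,0,0,0,0,0,1],
  [0,0,0,0,0,0,1],
  [0,0,0,0,0,0,1],
  [0,0,0,0,0,0,1],
])

```text
time_s: 57.0
ee_pos: [0.6166, 0.1155, 0.0841]
orientation: [0.006, 1.0, 0.001, -0.0]
wrist_force: [-2.3, 2.2, 7.5]
opening: 0.286
grasp_force: 49.9
```

Emit:
carry_out([
  [0,0,0,0,-0.002,0,1],
  [0,0,0,0,-0.002,0,1],
  [0,0,0,0,-0.002,0,1],
  [0,0,0,0,-0.002,0,1],
  [0,0,0,0,-0.002,0,1],
  [0,0,0,0,0,0,1],
  [0,0,0,0,0,0,1],
  [0,0,0,0,0,0,1],
  [0,0,0,0,0,0,1],
  [0,0,0,0,0,0,1],
])

```text
time_s: 58.25
ee_pos: [0.6166, 0.1106, 0.0841]
orientation: [0.006, 1.0, 0.001, 0.0]
wrist_force: [-2.8, 2.4, 6.7]
opening: 0.291
grasp_force: 49.9
```

Emit:
carry_out([
  [0,0,0,0,-0.002,0,1],
  [0,0,0,0,-0.002,0,1],
  [0,0,0,0,-0.002,0,1],
  [0,0,0,0,0,0,1],
  [0,0,0,0,0,0,1],
  [0,0,0,0,0,0,1],
  [0,0,0,0,0,0,1],
  [0,0,0,0,0,0,1],
  [0,0,0,0,0,0,1],
  [0,0,0,0,0,0,1],
])

```text
time_s: 59.5
ee_pos: [0.6166, 0.1075, 0.0841]
orientation: [0.006, 1.0, 0.001, 0.0]
wrist_force: [-2.9, 2.1, 6.5]
opening: 0.285
grasp_force: 49.9
```

Emit:
carry_out([
  [0,0,0,0,-0.002,0,1],
  [0,0,0,0,-0.002,0,1],
  [0,0,0,0,-0.002,0,1],
  [0,0,0,0,-0.002,0,1],
  [0,0,0,0,0,0,1],
  [0,0,0,0,0,0,1],
  [0,0,0,0,0,0,1],
  [0,0,0,0,0,0,1],
  [0,0,0,0,0,0,1],
  [0,0,0,0,0,0,1],
])

```text
time_s: 60.75
ee_pos: [0.6165, 0.1071, 0.0841]
orientation: [0.007, 1.0, 0.003, 0.0]
wrist_force: [-2.4, 13.1, 6.4]
opening: 0.282
grasp_force: 50.0
```

Emit:
carry_out([
  [0,0,0,0,-0.002,0,1],
  [0,0,0,0,-0.002,0,1],
  [0,0,0,0,-0.002,0,1],
  [0,0,0,0,0,0,1],
  [0,0,0,0,0,0,1],
  [0,0,0,0,0,0,1],
  [0,0,0,0,0,0,1],
  [0,0,0,0,0,0,1],
  [0,0,0,0,0,0,1],
  [0,0,0,0,0,0,1],
])

```text
time_s: 62.0
ee_pos: [0.6166, 0.1071, 0.0841]
orientation: [0.007, 1.0, 0.005, 0.0]
wrist_force: [-3.3, 22.2, 6.8]
opening: 0.285
grasp_force: 50.4
```

The carriage is on the stop: y holds at 0.1071 while the force rises to 22 N. Now I'll unload, release, lift, and go to the lock pin.

Emit:
carry_out([
  [0,0,0,0,0.004,0,1],
  [0,0,0,0,0.004,0,1],
  [0,0,0,0,0.004,0,1],
  [0,0,0,0,0,0,0.4],
  [0,0,0,0,0,0,0.4],
  [0,0,0,0,0,0,0.4],
  [0,0,0,0,0,-0.06,0.4],
  [0,0,0,0,0,-0.09,0.4],
  [0,0,0,0,0,-0.09,0.4],
  [0,0,0,0,0,-0.09,0.4],
])

```text
time_s: 63.25
ee_pos: [0.6167, 0.1055, 0.2493]
orientation: [0.006, 1.0, -0.0, -0.0]
wrist_force: [0.9, 0.0, -0.1]
opening: 0.6
grasp_force: 0.0
```

```bash
python3 - <<'E'
from h import *
print(get_state()["joint_positions"].round(2)); p=shot("wrist"); goto(.4457,.2751,.068,-12)
print("knob",blobs(p,.105,.118,(.58,.66,.05,.16)))
print("lock",blobs(p,.088,.108,(.34,.5,.17,.33)))
import math
q=np.linalg.inv(p["T"])@[.6155,.050,.06,1]; q=p["mtx"]@q[:3]; print((q/q[2])[:2])
E
```

```text
[ 0.1   0.37  1.37 -0.    1.41 -1.46]
now [0.6202 0.1059 0.2565] tool-y at 89.27 tilt [0.0112 0.001 ] | shift share [0.3575 0.3334 0.3735] turn z share 1.1252
knob [(array([616.6, 106.8]), array([24.7, 25. ]), 0.6, 'z', np.float64(0.1121), 'px', array([278., 194.]), np.int32(798))]
lock []
[216.40728555 180.87982339]
```

Emit:
carry_out([
  [0,0,0,0.0866,0.0832,0,0.5],
  [0,0,0,0.0866,0.0832,0,0.5],
  [0,0,0,0.0866,0.0832,0,0.5],
  [0,0,0,0.0866,0.0832,0,0.5],
  [0,0,0.1125,0,0,0,0.5],
  [0,0,0.1125,0,0,0,0.5],
  [0,0,0.1125,0,0,0,0.5],
  [0,0,0.1125,0,0,0,0.5],
  [0,0,0.1125,0,0,0,0.5],
  [0,0,0.1125,0,0,0,0.5],
])

```text
time_s: 64.55
ee_pos: [0.4457, 0.2741, 0.2478]
orientation: [0.514, 0.858, -0.0, -0.0]
wrist_force: [0.0, -0.7, 0.6]
opening: 0.5
grasp_force: 0.0
```

Emit:
carry_out([
  [0,0,0.1125,0,0,0,0.5],
  [0,0,0.1125,0,0,0,0.5],
  [0,0,0.1125,0,0,0,0.5],
  [0,0,0.1125,0,0,0,0.5],
  [0,0,0,0,0,0,0.5],
  [0,0,0,0,0,0,0.5],
  [0,0,0,0,0,0,0.5],
  [0,0,0,0,0,0,0.5],
  [0,0,0,0,0,0,0.5],
  [0,0,0,0,0,0,0.5],
])

```text
time_s: 65.8
ee_pos: [0.4457, 0.2745, 0.2482]
orientation: [0.777, 0.63, -0.0, -0.0]
wrist_force: [-0.4, -0.5, -1.1]
opening: 0.503
grasp_force: 0.0
```

```bash
python3 - <<'E'
from h import *
p=shot("wrist"); s=get_state(); print(s["opening"],s["joint_positions"].round(2))
for b in blobs(p,.088,.108,(.40,.5,.2,.33)): print("lock",b)
goto(.4457,.2751,.068,-12)
E
```

```text
0.4947786920632798 [ 0.47  0.22  1.58 -0.    1.34  0.68]
lock (array([446. , 275.1]), array([45.8, 11.7]), 77.1, 'z', np.float64(0.0953), 'px', array([274., 189.]), np.int32(746))
now [0.4457 0.2745 0.2482] tool-y at -11.95 tilt [ 0. -0.] | shift share [ 1.200e-03 -3.000e-04  3.604e-01] turn z share 0.0005
```

Emit:
carry_out([
  [0,0,0.005,0.0012,0,0.1,0.5],
  [0,0,0,0,0,0.1,0.5],
  [0,0,0,0,0,0.08,0.5],
  [0,0,0,0,0,0.05,0.5],
  [0,0,0,0,0,0.03,0.5],
  [0,0,0,0,0,0,0.5],
  [0,0,0,0,0,0,1],
  [0,0,0,0,0,0,1],
  [0,0,0,0,0,0,1],
  [0,0,0,0,0,0,1],
])

```text
time_s: 67.1
ee_pos: [0.446, 0.2756, 0.0693]
orientation: [0.779, 0.626, 0.001, -0.0]
wrist_force: [-2.6, 1.5, 6.4]
opening: 0.124
grasp_force: 48.9
```

Emit:
carry_out([
  [0,0,0,0,0,-0.05,1],
  [0,0,0,0,0,-0.08,1],
  [0,0,0,0,0,-0.074,1],
  [0,0,-0.065,0,0,0,1],
  [0,0,-0.065,0,0,0,1],
  [0,0,0,-0.0892,0.0693,0,1],
  [0,0,0,-0.0892,0.0693,0,1],
  [0,0,0,-0.0892,0.0693,0,1],
  [0,0,0,-0.0892,0.0693,0,1],
  [0,0,0,-0.0892,0.0693,0,1],
])

```text
time_s: 68.35
ee_pos: [0.6174, 0.048, 0.1704]
orientation: [0.712, 0.703, 0.0, 0.0]
wrist_force: [0.4, -0.0, 0.1]
opening: 0.124
grasp_force: 48.8
```

Emit:
carry_out([
  [0,0,0,0,0,0,1],
  [0,0,0,0,0,0,1],
  [0,0,0,0,0,0,1],
  [0,0,0,0,0,0,1],
  [0,0,0,0,0,0,1],
  [0,0,0,0,0,0,1],
  [0,0,0,0,0,0,1],
  [0,0,0,0,0,0,1],
  [0,0,0,0,0,0,1],
  [0,0,0,0,0,0,1],
])

```text
time_s: 69.6
ee_pos: [0.6163, 0.0498, 0.1702]
orientation: [0.712, 0.703, -0.0, -0.0]
wrist_force: [0.3, -0.0, -0.4]
opening: 0.127
grasp_force: 48.9
```

```bash
python3 - <<'E'
from h import *
np.set_printoptions(precision=4,suppress=True)
p=shot("wrist"); save(p,"w10.png"); pincheck(p,(.6159,.0498),.06); goto(.6159,.0498,.068)
t=get_state()["ee_pos"]; P=cloud(p).reshape(-1,3)
m=(P[:,2]>t[2]-.05)&(P[:,2]<t[2]-.015)&(np.linalg.norm(P[:,:2]-t[:2],axis=1)<.012); Q=P[m]
print("shaft",Q.min(0),Q.max(0),len(Q))
print("knob",blobs(p,.108,.118,(.58,.66,.05,.16)))
E
```

```text
eye px 273 206 box 4 5 18 16 -> [0.6157 0.0499 0.06  ]
shaft y 0.0501 0.0541 front x 0.6127 116 TCP [0.6163 0.0498 0.1702] open 0.12394601510558353
now [0.6163 0.0498 0.1702] tool-y at -0.72 tilt [ 0. -0.] | shift share [-0.     -0.0009  0.2044] turn z share None
shaft [0.6118 0.0492 0.1209] [0.6217 0.0541 0.1432] 238
knob [(array([616.9, 106.5]), array([25.1, 25.3]), 68.3, 'z', np.float64(0.1121), 'px', array([273., 132.]), np.int32(1711))]
```

View pics/w10.png

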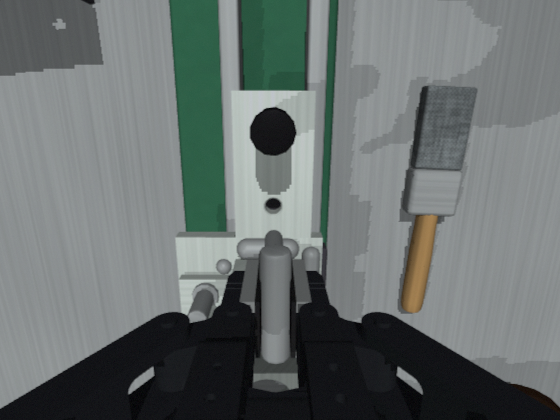

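The T-pin is held upright above the tail eye at (273,206), and the carriage's lock block lies beneath. Inserting now.

Emit:
carry_out([
  [0,0,0,0.0014,-0.002,0.05,1],
  [0,0,0,0,0,0.05,1],
  [0,0,0,0,0,0,1],
  [0,0,0,0,0,0.01,1],
  [0,0,0,0,0,0.01,1],
  [0,0,0,0,0,0.01,1],
  [0,0,0,0,0,0.01,1],
  [0,0,0,0,0,0.01,1],
  [0,0,0,0,0,0,1],
  [0,0,0,0,0,0,1],
])

```text
time_s: 70.9
ee_pos: [0.6154, 0.0506, 0.0952]
orientation: [0.712, 0.703, 0.0, 0.0]
wrist_force: [-0.3, 1.6, -1.6]
opening: 0.124
grasp_force: 48.9
```

Emit:
carry_out([
  [0,0,0,0,0,0.01,1],
  [0,0,0,0,0,0.01,1],
  [0,0,0,0,0,0.01,1],
  [0,0,0,0,0,0,1],
  [0,0,0,0,0,0,1],
  [0,0,0,0,0,0,1],
  [0,0,0,0,0,0,1],
  [0,0,0,0,0,0,1],
  [0,0,0,0,0,0,1],
  [0,0,0,0,0,0,1],
])

```text
time_s: 72.15
ee_pos: [0.6153, 0.0506, 0.0803]
orientation: [0.712, 0.703, 0.0, 0.0]
wrist_force: [0.5, -0.7, -0.8]
opening: 0.126
grasp_force: 48.9
```

Emit:
carry_out([
  [0,0,0,0,0,0.01,1],
  [0,0,0,0,0,0.01,1],
  [0,0,0,0,0,0.005,1],
  [0,0,0,0,0,0,1],
  [0,0,0,0,0,0,1],
  [0,0,0,0,0,0,0.5],
  [0,0,0,0,0,0,0.5],
  [0,0,0,0,0,0,0.5],
  [0,0,0,0,0,-0.03,0.5],
  [0,0,0,0,0,-0.07,0.5],
])

```text
time_s: 73.4
ee_pos: [0.614, 0.0506, 0.1171]
orientation: [0.711, 0.703, -0.001, -0.001]
wrist_force: [0.1, -0.8, 0.2]
opening: 0.502
grasp_force: 0.0
```

Emit:
carry_out([
  [0,0,0,0,0,-0.1,0.5],
  [0,0,0,0,0,-0.1,0.5],
  [0,0,0,0,0,-0.1,0.5],
  [0,0,0,-0.1,0,0,0.5],
  [0,0,0,-0.1,0,0,0.5],
  [0,0,0,0,0,0,0.5],
  [0,0,0,0,0,0,0.5],
  [0,0,0,0,0,0,0.5],
  [0,0,0,0,0,0,0.5],
  [0,0,0,0,0,0,0.5],
])

```text
time_s: 74.65
ee_pos: [0.6141, -0.0486, 0.2677]
orientation: [0.711, 0.703, -0.0, -0.0]
wrist_force: [-0.1, 0.3, 0.3]
opening: 0.497
grasp_force: 0.0
```

```bash
python3 - <<'E'
from h import *
p=shot("wrist"); save(p,"w11.png"); s=get_state(); print(s["ee_pos"],s["wrist_force"])
print("lock",blobs(p,.088,.1,(.6,.64,.02,.09)))
print("knob",blobs(p,.108,.118,(.58,.66,.05,.16)))
print("pins",blobs(p,.0985,.108,(.55,.58,-.2,.05))); print("tops",blobs(p,.096,.104,(.585,.65,-.22,.02)))
E
```

```text
[ 0.6140929  -0.04872858  0.26763937] [-0.3140165   0.30422777 -0.43234465]
lock [(array([616.3,  49.5]), array([45.1, 11.4]), 89.7, 'z', np.float64(0.0952), 'px', array([275.,  67.]), np.int32(851))]
knob [(array([617.5,  94.2]), array([ 1.9, 13.2]), 89.5, 'z', np.float64(0.1103), 'px', array([275.,   1.]), np.int32(47))]
pins [(array([564.6, -16.7]), array([12.9, 13.6]), 88.7, 'z', np.float64(0.102), 'px', array([215., 151.]), np.int32(213)), (array([564.5, -87.3]), array([12.6, 13.3]), 34.4, 'z', np.float64(0.1021), 'px', array([219., 230.]), np.int32(178))]
tops [(array([611.6, -17.2]), array([50.2, 50. ]), 89.2, 'z', np.float64(0.1003), 'px', array([270., 150.]), np.int32(2009)), (array([610.2, -87.3]), array([50.7, 49.9]), 89.7, 'z', np.float64(0.1004), 'px', array([270., 228.]), np.int32(1707)), (array([ 609.7, -156.7]), array([51.2, 49.4]), 89.9, 'z', np.float64(0.1004), 'px', array([271., 295.]), np.int32(1476))]
```

View pics/w11.png

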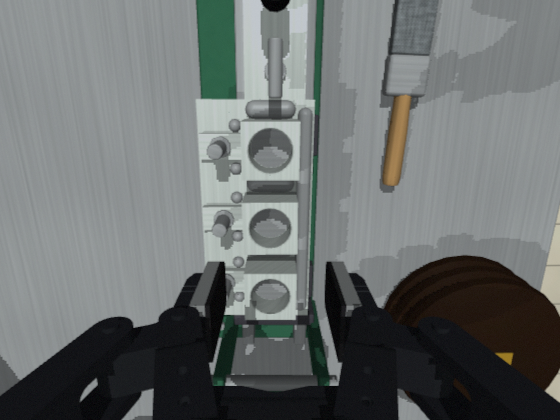

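The lock pin's crossbar top is at z = 0.095, the same height as when it stood seated in the stand. Mould tops are at 0.100 and the two visible pin tops at 0.102; the third pin read 0.102 before the slide. Everything is seated, so I'm handing in.

```bash
python3 -c "
from h import *
print(ctrl.finish_job())"
```

```text
the job is handed in; nothing more can be done
None
```

I handed the job in: all three moulds are nested and pinned, and the carriage is on its stop at the press head, locked with the T-pin; the tea tin, brush and wrapped cake were never touched, and the hand-in call gave no verdict.

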